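# Clamp the connecting rods on the marking carriage

## Task

Load all the connecting rods that lie on the bench into the marking fixture. Push the aluminium wedge nose first under the roller of the sprung clamp bar so that it holds the bar open by itself, in one of the four lanes, then lay each rod flat in a lane of its own and slide its small end under the open bar up to the back stop. When all are in, draw the wedge out so that the bar comes down on the rods, lay the wedge flat back on its cork mat, and last push the carriage to the right by its push plate until it clicks fully home; leave the other things on the bench alone.

Things in the scene. Friction and masses are not known exactly. Their poses are not given: they have to be found in the camera images.
- fixture: Blue fixed base plate, 235 (x) by 440 mm (y), top 18 mm above the bench, carrying the carriage. Origin at bench level under the roller line, half-way along y. +x points away from the robot (yaw varies), +y to the left. Grey marking unit (90 mm high, its knob 120) at its right end, y = -227 to -297 mm. Ball catch behind the carriage at x = 115, y = -105 mm
- carriage (a joint): Travel (m) of the grey carriage along the fixture's -y (right), 0 to 0.070; starts at 0 to 0.03 and stays where left (friction 3 N). From about 0.050 its ridge rides over a spring ball catch (about 10 N to push in all), crest at 0.060; past it, it snaps home at 0.070, an end stop
- push_plate (a point): Centre of the outer (left) face of the upright dark push plate at the carriage's left end: 70 mm wide (x), 12 mm thick, 35 to 80 mm above the bench. Push here to the right, along the fixture's -y. Axes as the fixture's
- bed_mid (a point): On the carriage bed's upper face (35 mm above the bench), on the roller line, mid of the four lanes. Moves with the carriage, axes as the fixture's. From here: bed from x = -135 (robot side) to +90 mm; back stop (18 mm high) with front face at x = +40; ribs 8 thick, 12 high, from x = -22 to +44 at y = -128, -64, 0, 64, 128 part the lanes (56 mm clear)
- bar (a joint): Angle (rad) of the sprung clamp bar: dark steel plate 250 mm wide across all lanes, hinged along y at x = +85 mm, 30 mm above the bed, with a free roller (diameter 12 mm) under its robot-side edge. 0 = down (roller's underside 16 mm above the bed); 0.047 on rods; 0.21 on the wedge's flat; opens upward to 0.5. Its spring presses the roller down with 6 to 8 N
- wedge_grip (a point): Mid of the aluminium prop wedge's handle block, 21 mm above its underside; x points to its nose. Wedge 28 mm wide, 0.25 kg. Along x from here: block -25 to +30 mm, 42 high; flat top +30 to +56, 34 high; ramp down to 12 high at +88, the nose. Pushed nose first with 10 to 20 N until this point is 50 mm short of the roller line, the roller stands on the flat and stays
- wedge_mid (a point): Middle of the wedge's length (31.5 mm ahead of wedge_grip along its x), 21 mm above its underside. Axes as wedge_grip's
- mat: Cork mat, 150 mm (x) by 90 mm (y), 4 mm thick, fixed on the bench left of the fixture; the wedge lies on it at the start and belongs there. Origin at the centre of its underside
- lane0 (a point): Centre of the leftmost lane on the bed surface at the roller line, y = 96 mm from bed_mid; the four lane centres are at y = 96, 32, -32, -96 mm. Axes as the fixture's
- lane3 (a point): Centre of the rightmost lane on the bed surface at the roller line, y = -96 mm from bed_mid; the four lane centres are at y = 96, 32, -32, -96 mm. Axes as the fixture's
- rod_a_grip (a point): Steel connecting rod lying flat (two or three are there, all alike), 172 mm long, 20 mm thick, about 0.3 kg: big ring end 54 mm across, small ring end 30 mm across, centres 130 mm apart, shank 16 mm wide and 20 mm high. This point: in the shank near the centre of mass, 10 mm above the underside, 50 mm from the big end's centre, 80 mm from the small end's. x points to the small end
- rod_a_small (a point): Centre of the small end of rod_a, 10 mm above its underside; axes as rod_a_grip's. It is 25 mm beyond the roller line when the rod touches the back stop
- rod_b_grip (a point): Steel connecting rod lying flat (two or three are there, all alike), 172 mm long, 20 mm thick, about 0.3 kg: big ring end 54 mm across, small ring end 30 mm across, centres 130 mm apart, shank 16 mm wide and 20 mm high. This point: in the shank near the centre of mass, 10 mm above the underside, 50 mm from the big end's centre, 80 mm from the small end's. x points to the small end
- rod_b_small (a point): Centre of the small end of rod_b, 10 mm above its underside; axes as rod_b_grip's. It is 25 mm beyond the roller line when the rod touches the back stop
- rod_c_grip (a point): Steel connecting rod lying flat (two or three are there, all alike), 172 mm long, 20 mm thick, about 0.3 kg: big ring end 54 mm across, small ring end 30 mm across, centres 130 mm apart, shank 16 mm wide and 20 mm high. This point: in the shank near the centre of mass, 10 mm above the underside, 50 mm from the big end's centre, 80 mm from the small end's. x points to the small end
- rod_c_small (a point): Centre of the small end of rod_c, 10 mm above its underside; axes as rod_c_grip's. It is 25 mm beyond the roller line when the rod touches the back stop
- crankshaft: A motorcycle crankshaft, 180 mm long, lying at the back of the bench; not part of the job, leave it alone
- piston: A piston, 66 mm across and 48 mm high, standing; not part of the job, leave it alone
- piston_pin: A hollow piston pin, 22 mm across and 60 mm high, standing on end; not part of the job, leave it alone
- gear: A toothed gear, 76 mm across, lying flat near the robot; not part of the job, leave it alone
- spanner: A 190 mm spanner lying near the robot; not part of the job, leave it alone
- driver: A 200 mm screwdriver at the back; not part of the job, leave it alone
- oil: A 170 mm oil bottle at the back; not part of the job, leave it alone
- socket: A socket, 28 mm across and 50 mm high, standing; not part of the job, leave it alone
There are look-alikes about, which are no part of the job. What is shaped like the part that bears wedge_grip but blue is not meant. Of the things that look like the mat, take the one that is farthest to the robot's left at the start.

How it is judged:
By the outcome, as a careful person would: the job done as asked, in the order asked, and still so for the second after the job is handed in, with the robot touching nothing.
Of rod_a, rod_b, rod_c only 2 to 3 are there at a start; the rules pass over those that are not, and their reading is None.
At some moment in a run one of rod_a, rod_b, rod_c may be knocked a few centimetres aside while the robot is not near it.
Once in a run the grip may slacken for a moment while it holds something.
It also fails if it takes over 210 s, if anything falls off the work surface, if the arm or the gripper's body presses on something with over 40 N, if the wrist force passes 120 N, or if a joint passes its speed limit or range.

## Robot

A 6-joint arm with a two-finger parallel gripper is mounted at the origin on the work surface. World frame = base frame: x ahead of the robot, y to its left, z up, the work surface at z = 0. Lengths are in m, angles in rad, forces in N, time in s.
With the tool pointing down it reaches from about 0.25 to 0.775 m from the base axis. Payload 4 kg.
Tool frame: the origin (TCP) lies on the centre line of the jaws, within the pads' length; the fingertips stand 17 mm ahead of it and the grasp point (between the pads) lies 2 mm behind it; z points along the fingers, y is the line along which they close (so a half turn about z gives the same grasp; the last joint's range is limited). The gripper opens to 94 mm and grips with 3 to 60 N. Pads are 16 mm wide; open, the fingers measure 119 mm over their backs; the gripper's body (75 mm by 177 mm) begins 78 mm behind the grasp point.
Start: joints at [1.042, 0.087, 1.371, -0, 1.684, -0.103], TCP at [0.227, 0.501, 0.223] pointing down, gripper open.
Joint ranges: [-3.1, 3.1], [-0.76, 2.03], [0.27, 2.55], [-1.08, 4.22], [0.17, 2.65], [-2.57, 2.57]. Speed limits (rad/s): [2.79, 2.79, 3.14, 3.14, 3.14, 3.14].

## Interface

Orientations are given as [roll, pitch, yaw] about the fixed x, y, z axes, in that order (R = Rz(yaw) Ry(pitch) Rx(roll)).
In Python, from bench import robot gives the robot as it stands.
- The arm moves only by the tool servo_tool, never from a script. Its argument "plan" is a list of rows, each a list of 7 numbers: the shift along the tool's x, y, z normalised to -1 to 1, where 1 is 0.1 m, then the turn, a rotation vector about the tool's x, y, z normalised to -1 to 1, where 1 is pi/2 rad, then the finger opening in mm, from 0 to 94. In form: [[x, y, z, ax, ay, az, gripper], ...]. A call has 1 to 12 rows; each row is the pose to reach, as a shift and turn from the pose commanded when the call began, along the tool's axes at that moment; what a row does not reach only later rows make up. A row lasts 1/12 s, in which the tool goes at most 41.7 mm and 7.16 degrees, less where a joint would pass 70% of its speed; a pose out of reach is approached as far as the arm can. A call with a number of a shift or a turn outside -1 to 1 is refused whole. A call with a gripper value outside its range is refused whole. The fingers move at their own pace and stop on an object; the grip force is fixed at half the most. Time passes only in rows, so rows that repeat a pose let the fingers close. It gives the time, the measured TCP pose, the force, the opening and the grip force at its end, in the units of the state.
- robot.get_obs(): the state, without advancing time (a new reading comes with each control period).
- robot.snapshot(name): name is "side" or "top"; returns the picture (384x512x3 uint8, red, green, blue); there is no depth.
- robot.camera_params(name): a dict with "camera_matrix" (3x3 intrinsics, pixels), "rvec" (rotation vector, rad) and "tvec" (3), from world to camera coordinates, as OpenCV has them. Camera axes: x right, y down, z forward; pixel columns grow to the right and rows downward; lengths in m; the calibration is good to about 2 mm. A picture is of the moment at which its call begins. camera_params takes no time and is no camera call.
- robot.close_job(): hands the job in; it is judged then, once.
Trained networks look in the newest picture that a camera, given by its name, has taken for a name from the list of things; names that differ only in an ending like _2 or _b are one class to them, and where a whole thing is asked for, a point or a joint stands for the part that bears it (a point fixed in the world has none). Each returns a list of dicts, best first, with "conf" (0 to 1); they miss things now and then, are a little off and sometimes report something else, mostly with a low value. They report only what shows in the picture. A call takes as long as a camera call. They do not tell look-alikes from the thing itself.
- robot.find_in(thing, camera): "extent" ([centre column, centre row, width, height] in pixels, round what is visible of it).
The state is a dict: "time": time; "joint_positions": joint angles; "qvel": joint speeds; "joint_torque": joint torques, N m; "tool_pos": TCP position; "ee_rot": TCP orientation; "wrist_force": force on the tool from outside, world axes, zero at the start; "wrist_torque": the same for the moment, N m; "width": finger opening in m; "finger_force": force on a finger pad.
Only numpy, scipy, OpenCV 4.12 (cv2) and the standard library are available. Lean on these libraries where they do the work, as an engineer would, in place of code of your own. Each camera call takes 0.05 s, during which the arm holds its last target. There are 200 camera calls.

## Working session

There is one attempt and no reset: what is moved stays moved. The work goes in short steps, Python scripts to look and compute and a tool call to move; the robot and the scene stay as the last step left them, time stands still between calls to the robot, and variables do not carry over. Pictures are saved under pics/ and viewed, at most 14 in all, crops included, and the job is handed in when it is done.

Besides the shell and the picture viewer there is one more tool, called after ">>>" as name([rows], argument=value, ...), one row to a line, values as JSON. servo_tool: Moves the arm, as the interface text tells. Scaled input: -1 to 1 covers 0.1 m each way for a shift and pi/2 rad each way for a turn. Its arguments: {"type":"object","properties":{"plan":{"type":"array","items":{"type":"array","items":{"type":"number"}}}},"required":["plan"]}

```bash
mkdir -p pics; ls
cat > h.py <<'E'
import numpy as np, cv2
from bench import robot
from scipy.spatial.transform import Rotation as R
def save(cam,name,crop=None,scale=1):
    im=robot.snapshot(cam)[:,:,::-1]
    if crop: im=im[crop[1]:crop[3],crop[0]:crop[2]]
    im=cv2.resize(im,None,fx=scale,fy=scale,interpolation=cv2.INTER_CUBIC)
    cv2.imwrite(f'pics/{name}.png',im)
def P(cam):
    p=robot.camera_params(cam);return np.array(p['camera_matrix'],float),np.array(p['rvec'],float),np.array(p['tvec'],float)
def px(cam,X):
    K,r,t=P(cam);return cv2.projectPoints(np.array(X,float).reshape(-1,1,3),r,t,K,None)[0].reshape(-1,2)
def ray(cam,uv,z):
    K,r,t=P(cam);Rm=cv2.Rodrigues(r)[0];t=t.reshape(3)
    d=Rm.T@np.linalg.solve(K,[uv[0],uv[1],1.]);c=-Rm.T@t
    return c+d*(z-c[2])/d[2]
E
python3 - <<'E'
from h import *
print(robot.get_obs())
for c in('side','top'):
    print(c,P(c)); K,r,t=P(c);print(-cv2.Rodrigues(r)[0].T@t.reshape(3))
save('top','t0',None,1.5);save('side','s0',None,1.5)
for n in ['fixture','carriage','push_plate','bar','wedge_grip','mat','rod_a_grip','rod_a_small']:
    for c in('top','side'):
        print(n,c,[(np.round(d['extent']).tolist(),round(d['conf'],2)) for d in robot.find_in(n,c)][:5])
E
```

```text
pics
{'time': 0.0, 'joint_positions': array([ 1.04190985e+00,  8.79688030e-02,  1.37225580e+00, -2.02132366e-05,
        1.68358834e+00, -1.03089221e-01]), 'qvel': array([-7.11556242e-05, -7.74788264e-04,  1.26737655e-03, -6.70112442e-04,
       -3.23565960e-04,  7.89163621e-04]), 'joint_torque': array([ 4.63633330e-05, -3.40198267e+01, -3.02420676e+01,  7.17588142e-02,
        3.30766488e-02, -1.59253841e-04]), 'tool_pos': array([0.22692113, 0.50044381, 0.22129581]), 'ee_rot': array([-3.13938209e+00, -2.08499144e-04,  2.71579291e+00]), 'wrist_force': array([0.03508567, 0.20853509, 0.73405224]), 'wrist_torque': array([ 0.00410577, -0.0139083 ,  0.00676178]), 'finger_force': 0.0, 'width': 0.09389657819070801}
side (array([[397.89889013,   0.        , 252.68483526],
       [  0.        , 397.89889013, 189.47849144],
       [  0.        ,   0.        ,   1.        ]]), array([ 0.24108506, -2.62626433,  1.530944  ]), array([0.54312898, 0.07539022, 1.24449119]))
[0.34362102 1.12718465 0.6788302 ]
top (array([[471.30855414,   0.        , 249.32996431],
       [  0.        , 471.30855414, 1
[... 698 characters left out ...]
]
wedge_grip top [([240.0, 221.0, 11.0, 36.0], 0.77), ([106.0, 287.0, 17.0, 41.0], 0.66)]
wedge_grip side [([275.0, 203.0, 36.0, 16.0], 0.72), ([331.0, 320.0, 56.0, 29.0], 0.62), ([264.0, 163.0, 74.0, 53.0], 0.23), ([276.0, 212.0, 48.0, 24.0], 0.22)]
mat top [([240.0, 223.0, 27.0, 49.0], 0.73), ([398.0, 273.0, 34.0, 54.0], 0.61)]
mat side [([336.0, 153.0, 43.0, 15.0], 0.72), ([277.0, 211.0, 50.0, 24.0], 0.64)]
rod_a_grip top [([328.0, 186.0, 111.0, 97.0], 0.64), ([200.0, 200.0, 22.0, 48.0], 0.57)]
rod_a_grip side []
rod_a_small top [([198.0, 201.0, 22.0, 50.0], 0.93)]
rod_a_small side [([242.0, 229.0, 48.0, 26.0], 0.97), ([156.0, 232.0, 27.0, 67.0], 0.63), ([262.0, 161.0, 73.0, 54.0], 0.56)]
```

View pics/t0.png

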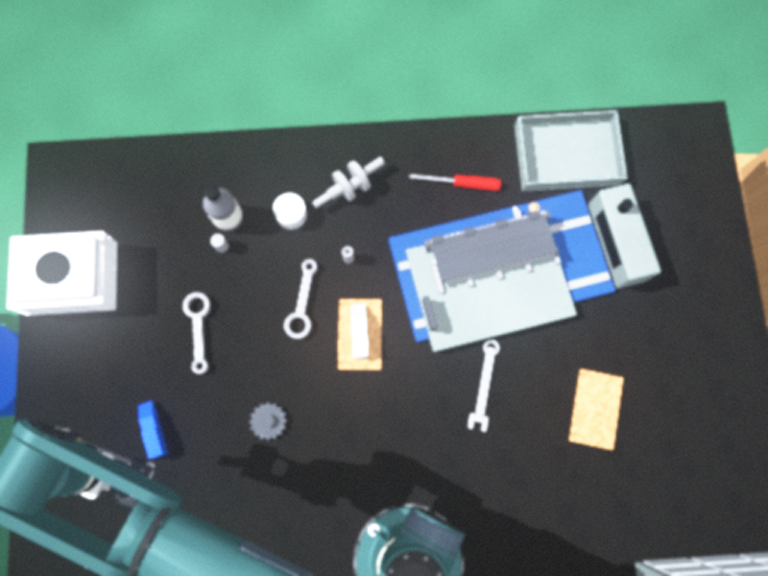

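View pics/s0.png

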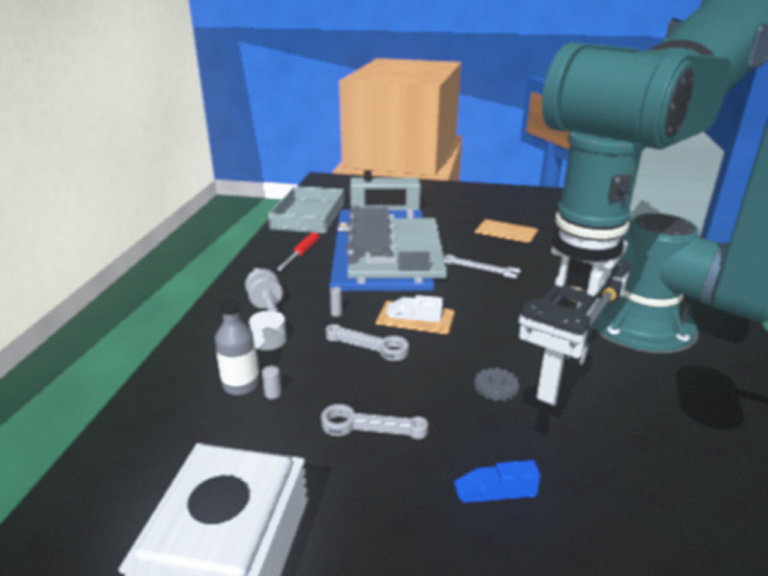

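Top (1.5x): two rods at (197,332) and (300,300). The silver wedge is on the left cork mat at (360,333). The blue look-alike wedge is at (152,430) and the other mat at (597,408). The fixture's push plate is at (436,313) and the marking unit at (625,235). I take the silver wedge (aluminium, not blue) and the mat at (360,333), which is farther left; I'll confirm both in an enlarged crop.

Run:
```python
from h import *
im=robot.snapshot('top')[:,:,::-1].copy()
cv2.imwrite('pics/raw.png',im)
c=cv2.resize(im[115:265,215:445],None,fx=3.4,fy=3.4,interpolation=cv2.INTER_CUBIC);cv2.imwrite('pics/t1.png',c)
g=im.min(2)
for nm,b,z in(('rod1',(115,185,150,260),.02),('rod2',(182,165,218,232),.02),('wedge',(225,195,258,250),.038)):
    x0,y0,x1,y1=b;m=(g[y0:y1,x0:x1]>(120 if nm=='wedge' else 90)).astype(np.uint8)
    n,l,s,ce=cv2.connectedComponentsWithStats(m);k=1+s[1:,4].argmax()
    pts=np.argwhere(l==k)[:,::-1]+[x0,y0]
    W=np.array([ray('top',p,z)[:2] for p in pts])
    mu=W.mean(0);u,S,vt=np.linalg.svd(W-mu);a=(W-mu)@vt[0];b_=(W-mu)@vt[1]
    print(nm,len(pts),mu.round(4),vt[0].round(3),'long',a.min().round(4),a.max().round(4),'wid',b_.min().round(4),b_.max().round(4))
    for lo in np.linspace(a.min(),a.max(),9)[:-1]:
        q=(a>=lo)&(a<lo+np.ptp(a)/8);print('   ',round(lo,3),np.ptp(b_[q]).round(3),b_[q].mean().round(4))
print('tcp px',px('top',[robot.get_obs()['tool_pos']]), px('side',[robot.get_obs()['tool_pos']]))
for p in [(348,269),(399,226)]: pass
print('mat',ray('top',(240,223),.004),'plate',ray('top',(436/1.5,313/1.5),.08))
```

```text
rod1 586 [0.4911 0.412 ] [-0.999 -0.048] long -0.0827 0.095 wid -0.0299 0.0313
    -0.083 0.058 -0.0008
    -0.061 0.061 -0.0006
    -0.038 0.051 0.0017
    -0.016 0.026 0.0001
    0.006 0.023 0.0001
    0.028 0.026 0.0
    0.051 0.034 -0.0007
    0.073 0.035 0.0002
rod2 580 [0.5366 0.1894] [-0.972  0.234] long -0.0974 0.0822 wid -0.0313 0.0305
    -0.097 0.038 -0.0
    -0.075 0.036 0.0003
    -0.053 0.027 -0.0002
    -0.03 0.026 -0.0
    -0.008 0.026 0.0001
    0.015 0.052 0.0
    0.037 0.062 -0.0005
    0.06 0.058 0.0003
wedge 1369 [0.4569 0.0713] [-0.994  0.105] long -0.0758 0.0751 wid -0.0454 0.0485
    -0.076 0.089 0.0008
    -0.057 0.089 0.0005
    -0.038 0.091 0.0009
    -0.019 0.088 -0.0019
    -0.0 0.085 -0.0018
    0.019 0.085 -0.0011
    0.037 0.088 0.0005
    0.056 0.09 0.0022
tcp px [[ 79.01093057 309.15423032]] [[375.18226155 245.264613  ]]
mat [0.45959135 0.06928174 0.004     ] plate [ 0.48257203 -0.08841827  0.08      ]
```

View pics/t1.png

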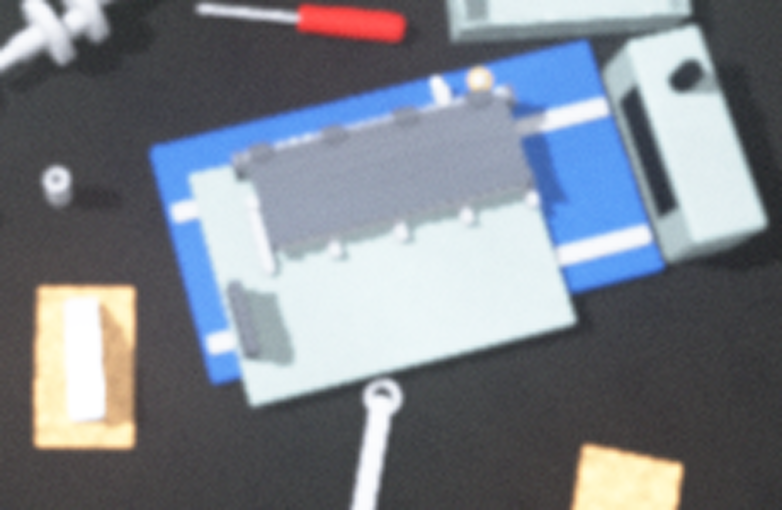

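Confirmed: in the crop the silver wedge is on the left mat at (85,360), and the rib tips run from (270,270) to (532,200). Next I fit the fixture and the wedge.

```bash
cat >> h.py <<'E'
def go(p,yaw=None):
    """normalised tool-axis shift/turn from the measured pose to TCP p, tool down with x at yaw"""
    o=robot.get_obs();r0=R.from_euler('xyz',o['ee_rot']);d=r0.inv().apply(np.array(p)-o['tool_pos'])/0.1
    w=[0,0,0]
    if yaw is not None: w=(r0.inv()*R.from_euler('xyz',[np.pi,0,yaw])).as_rotvec()/(np.pi/2)
    print('shift',np.round(d,3),'turn',np.round(w,3))
E
python3 - <<'E'
from h import *
from scipy.optimize import least_squares
im=cv2.imread('pics/raw.png')
cr=lambda p:np.array(p)/3.4+[215,115]-0.35
tips=[(270,270),(335,250),(402,233),(467,217),(532,200)]
T=np.array([cr(p) for p in tips])
# bed edge near: x=-135,z=.035 ; corners
NL,NR,FL=cr((250,405)),cr((576,322)),cr((190,175))
B=[cr(p) for p in((152,150),(212,383),(662,268))]
def W(v,x,y,z):
    c,s=np.cos(v[2]),np.sin(v[2]);return [v[0]+c*x-s*y,v[1]+s*x+c*y,z]
def f(v):  # bed_mid x,y,yaw, bed half width
    q=[W(v,-.022,y,.047) for y in(.128,.064,0,-.064,-.128)]+[W(v,-.135,v[3],.035),W(v,-.135,-v[3],.035)]
    return (px('top',q)-np.vstack([T,NL,NR])).ravel()
s=least_squares(f,[.5,-.2,.2,.14]);v=s.x;print('bed_mid',v.round(4));print(s.fun.reshape(-1,2).round(1))
c,sn=np.cos(v[2]),np.sin(v[2])
L=lambda w:np.array([[c,sn],[-sn,c]])@(w[:2]-v[:2])
for b in B: print('plate corner in bed frame',L(ray('top',b,.018)).round(4))
for p in((230,285),(257,357)): print('pp',L(ray('top',cr(p),.08)).round(4))
print('mat2 corner etc')
x0,y0,x1,y1=222,192,260,252
sub=im[y0:y1,x0:x1].astype(int)
for nm,m in(('wedge',sub[:,:,0]>150),('mat',(sub[:,:,2]>130))):
    n,l,st,ce=cv2.connectedComponentsWithStats(m.astype(np.uint8));k=1+st[1:,4].argmax()
    pts=(np.argwhere(l==k)[:,::-1]+[x0,y0]).astype(np.float32)
    r=cv2.minAreaRect(pts);bx=cv2.boxPoints(r);print(nm,len(pts),bx.round(1).tolist())
    z=.04 if nm=='wedge' else .004
    w=np.array([ray('top',b,z) for b in bx]);print(w.round(4).tolist(),w.mean(0).round(4))
print(sub[28].tolist()[5:32:2])
E
```

```text
bed_mid [ 0.5795 -0.2223  0.1602  0.1562]
[[-2.2 -1. ]
 [-1.6  0.5]
 [-1.6  1.1]
 [-1.1  1.4]
 [-0.7  2.1]
 [ 3.3 -3.3]
 [ 3.9 -0.8]]
plate corner in bed frame [0.1178 0.1998]
plate corner in bed frame [-0.1132  0.1963]
plate corner in bed frame [-0.1013 -0.2422]
pp [-0.0379  0.165 ]
pp [-0.1069  0.157 ]
mat2 corner etc
wedge 1056 [[225.0, 200.0], [253.0, 200.0], [253.0, 245.0], [225.0, 245.0]]
[[0.5301, 0.1116, 0.04], [0.5245, 0.0237, 0.04], [0.3836, 0.0328, 0.04], [0.389, 0.119, 0.04]] [0.4568 0.0718 0.04  ]
mat 1448 [[224.0, 198.0], [254.0, 198.0], [254.0, 246.0], [224.0, 246.0]]
[[0.5441, 0.116, 0.004], [0.5379, 0.0194, 0.004], [0.3837, 0.0295, 0.004], [0.3898, 0.124, 0.004]] [0.4639 0.0722 0.004 ]
[[196, 243, 254], [210, 248, 255], [207, 247, 255], [223, 251, 255], [254, 255, 255], [255, 255, 255], [255, 255, 255], [255, 255, 255], [254, 254, 254], [164, 189, 219], [134, 178, 221], [133, 176, 217], [129, 173, 214], [117, 154, 192]]
```

Run:
```python
from h import *
from scipy.optimize import least_squares
im=cv2.imread('pics/raw.png')
cr=lambda p:np.array(p)/3.4+[215,115]-0.35
T=[cr(p) for p in[(335,250),(402,233),(467,217),(532,200)]]
Bd=[cr(p) for p in((250,405),(576,322),(190,175))]
B=[cr(p) for p in((152,150),(212,383),(662,268),(587,42))]
def W(v,x,y,z):
    c,s=np.cos(v[2]),np.sin(v[2]);return [v[0]+c*x-s*y,v[1]+s*x+c*y,z]
# v: fixture x,y,yaw ; 3 carriage s ;4 bed half width; 5 plate x0; 6 rib visible x
def q(v):
    s=v[3];h=v[4]
    return [W(v,v[6],y-s,.045) for y in(.064,0,-.064,-.128)]+[W(v,-.135,h-s,.035),W(v,-.135,-h-s,.035),W(v,.09,h-s,.035)]+\
      [W(v,v[5]+.235,.22,.018),W(v,v[5],.22,.018),W(v,v[5],-.22,.018),W(v,v[5]+.235,-.22,.018)]
f=lambda v:(px('top',q(v))-np.vstack([T,Bd,B])).ravel()
s=least_squares(f,[.58,-.2,.2,.02,.15,-.115,-.018],loss='soft_l1');v=s.x;print(v.round(4));print(f(v).reshape(-1,2).round(1))
np.save('v.npy',v)
z=3.4;c=cv2.resize(im[115:265,215:445],None,fx=z,fy=z,interpolation=cv2.INTER_CUBIC)
def ln(a,col):
    p=((px('top',a)-[215,115]+.35)*z).astype(int);cv2.polylines(c,[p.reshape(-1,1,2)],True,col,1)
s_=v[3];h=v[4]
ln([W(v,a,b,.018) for a,b in((v[5],.22),(v[5],-.22),(v[5]+.235,-.22),(v[5]+.235,.22))],(0,0,255))
ln([W(v,a,b-s_,.035) for a,b in((-.135,h),(-.135,-h),(.09,-h),(.09,h))],(0,200,0))
for y in(.128,.064,0,-.064,-.128): ln([W(v,a,b-s_,.047) for a,b in((-.022,y-.004),(-.022,y+.004),(.044,y+.004),(.044,y-.004))],(255,0,255))
ln([W(v,a,b,.09) for a,b in((-.05,-.227),(-.05,-.297),(.1,-.297),(.1,-.227))],(0,255,255))
cv2.imwrite('pics/t2.png',c)
# wedge
sub=im[192:252,222:260].astype(int);w=np.argwhere(sub.min(2)>245)[:,::-1]+[222,192]
print(len(w));X=np.array([ray('top',p,.042)[:2] for p in w]);mu=X.mean(0);u,S,vt=np.linalg.svd(X-mu);a=(X-mu)@vt[0];b=(X-mu)@vt[1]
print('wedge',mu.round(4),vt[0].round(3),a.min(),a.max(),b.min(),b.max())
```

```text
[ 0.5777 -0.2438  0.1801 -0.0181  0.1711 -0.1037 -0.0136]
[[-0.8 -0. ]
 [-1.   0.2]
 [-0.7  0.1]
 [-0.4  0.4]
 [ 1.1  0.2]
 [10.4 -1.6]
 [ 0.6 -0. ]
 [-0.8 -1. ]
 [-0.2  0.1]
 [ 0.5  0.9]
 [ 0.4 -0.2]]
333Traceback (most recent call last):
  File "<stdin>", line 29, in <module>
  File "h.py", line 14, in ray
    K,r,t=P(cam);Rm=cv2.Rodrigues(r)[0];t=t.reshape(3)
          ~^^^^^
  File "h.py", line 10, in P
    p=robot.camera_params(cam);return np.array(p['camera_matrix'],float),np.array(p['rvec'],float),np.array(p['tvec'],float)
ValueError: time passes only in moves, steps and waits
```

View pics/t2.png

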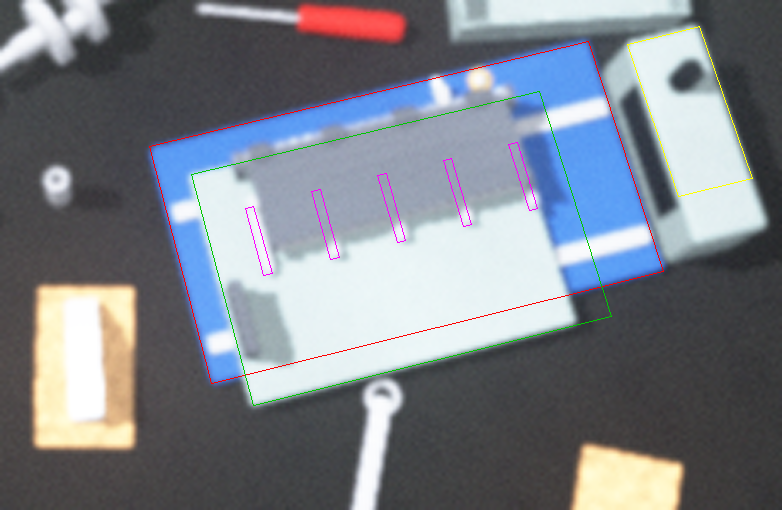

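The overlay fits: plate, bed's left edges and ribs coincide (rib ends at (270,270) to (533,208)). That gives fixture yaw 0.18 and bed_mid about (0.5745, -0.226). Wedge pose next.

```bash
python3 - <<'E'
s=open('h.py').read()
i=s.index('def P(cam)');j=s.index('def px')
s=s[:i]+'''import pickle,os
def P(cam):
    if not os.path.exists('cam.pkl'):
        pickle.dump({c:[np.array(robot.camera_params(c)[k],float) for k in('camera_matrix','rvec','tvec')] for c in('top','side')},open('cam.pkl','wb'))
    return pickle.load(open('cam.pkl','rb'))[cam]
YF=0.18;BM=np.array([.5745,-.226])
def bed(x,y,z):
    """bed_mid frame -> world"""
    c,s=np.cos(YF),np.sin(YF);return np.array([BM[0]+c*x-s*y,BM[1]+s*x+c*y,z])
'''+s[j:]
open('h.py','w').write(s)
E
python3 - <<'E'
from h import *
im=cv2.imread('pics/raw.png')
sub=im[192:252,222:260].astype(int);w=np.argwhere(sub.min(2)>242)[:,::-1]+[222,192]
X=np.array([ray('top',p,.04)[:2] for p in w]);mu=X.mean(0);u,S,vt=np.linalg.svd(X-mu,full_matrices=False);a=(X-mu)@vt[0];b=(X-mu)@vt[1]
print('wedge',len(w),mu.round(4),vt[0].round(3),a.min(),a.max(),b.min(),b.max())
for e in(-.05,0,.05):
    q=abs(a-e)<.01;print(e,b[q].min().round(4),b[q].max().round(4))
print(w[:,0].min(),w[:,0].max(),w[:,1].min(),w[:,1].max())
sd=robot.snapshot('side')[:,:,::-1]
cv2.imwrite('pics/s1.png',cv2.resize(sd[185:230,240:315],None,fx=8,fy=8,interpolation=cv2.INTER_CUBIC))
def model(x,y,yaw):
    d=np.array([np.cos(yaw),np.sin(yaw)]);n=np.array([-d[1],d[0]]);p=[]
    for u,z in((-.025,.046),(.030,.046),(.056,.038),(.088,.016)):
        p.append([*(np.array([x,y])+d*u+n*.014),z])
    return p
E
```

```text
wedge 342 [0.4634 0.0716] [-1.     0.005] -0.05512393412195811 0.05517731675768759 -0.015432449260160798 0.01550274960672858
-0.05 -0.0132 0.0126
0 -0.0154 0.0155
0.05 -0.0147 0.0136
234 244 203 238
```

View pics/s1.png

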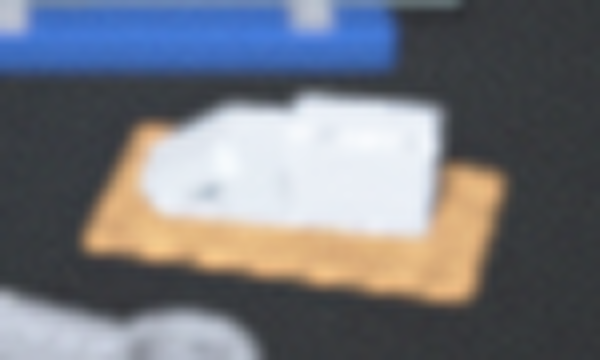

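Run:
```python
from h import *
f=lambda x,y:(240+(x+.5)/8-.5,185+(y+.5)/8-.5)
print('back top near',ray('side',f(441,104),.046),'back bot near',ray('side',f(432,235),.004))
print('block front top near',ray('side',f(297,97),.046),'nose bot near',ray('side',f(150,205),.004))
print('back top(top cam)',ray('top',(239.5,238.3),.046),'nose',ray('top',(238.5,202.5),.012))
go([.435,.0716,.14],-.02)
```

```text
back top near [0.40912332 0.05474134 0.046     ] back bot near [0.40776566 0.08380943 0.004     ]
block front top near [0.46497176 0.0596276  0.046     ] nose bot near [0.51906171 0.08240534 0.004     ]
back top(top cam) [0.40614219 0.07305223 0.046     ] nose [0.5247971  0.07006893 0.012     ]
shift [-3.666 -3.051  0.825] turn [ 0.    -0.     1.742]
```

>>> servo_tool([
  [-1, -0.83, 0, 0, 0, 0, 60],
  [-1, -0.83, 0, 0, 0, 0, 60],
  [-1, -0.83, 0, 0, 0, 0, 60],
  [-1, -0.83, 0, 0, 0, 0, 60],
])

```text
time: 1.33
tool_pos: [0.2861, 0.3797, 0.2228]
ee_rot: [-3.14, 0.003, 2.711]
wrist_force: [-0.8, 0.5, 0.1]
width: 0.0707
finger_force: 0.0
```

>>> servo_tool([
  [-1, -0.83, 0, 0, 0, 0, 60],
  [-1, -0.83, 0, 0, 0, 0, 60],
  [-1, -0.83, 0, 0, 0, 0, 60],
  [-1, -0.83, 0, 0, 0, 0, 60],
])

```text
time: 1.67
tool_pos: [0.343, 0.2628, 0.2228]
ee_rot: [-3.141, 0.003, 2.709]
wrist_force: [0.0, -0.1, 0.2]
width: 0.0601
finger_force: 0.0
```

>>> servo_tool([
  [-1, -0.83, 0, 0, 0, 0, 60],
  [-1, -0.83, 0, 0, 0, 0, 60],
  [-1, -0.83, 0, 0, 0, 0, 60],
  [-1, -0.83, 0, 0, 0, 0, 60],
])

```text
time: 2.0
tool_pos: [0.3997, 0.146, 0.2226]
ee_rot: [-3.14, 0.002, 2.709]
wrist_force: [0.5, -0.1, -0.3]
width: 0.06
finger_force: 0.0
```

>>> servo_tool([
  [-0.67, -0.56, 0.3, 0, 0, 0.87, 60],
  [-0.67, -0.56, 0.3, 0, 0, 0.87, 60],
  [-0.67, -0.56, 0.3, 0, 0, 0.87, 60],
  [-0.67, -0.56, 0.3, 0, 0, 0.87, 60],
  [-0.67, -0.56, 0.3, 0, 0, 0.87, 60],
  [-0.67, -0.56, 0.3, 0, 0, 0.87, 60],
  [-0.67, -0.56, 0.3, 0, 0, 0.87, 60],
  [-0.67, -0.56, 0.3, 0, 0, 0.87, 60],
  [-0.67, -0.56, 0.3, 0, 0, 0.87, 60],
  [-0.67, -0.56, 0.3, 0, 0, 0.87, 60],
  [-0.67, -0.56, 0.3, 0, 0, 0.87, 60],
  [-0.67, -0.56, 0.3, 0, 0, 0.87, 60],
])

```text
time: 3.0
tool_pos: [0.4355, 0.0728, 0.1925]
ee_rot: [-3.142, -0.001, 1.348]
wrist_force: [1.1, 0.2, 0.7]
width: 0.0598
finger_force: 0.0
```

>>> servo_tool([
  [0, 0, 0, 0, 0, 0.87, 60],
  [0, 0, 0, 0, 0, 0.87, 60],
  [0, 0, 0, 0, 0, 0.87, 60],
  [0, 0, 0, 0, 0, 0.87, 60],
  [0, 0, 0, 0, 0, 0.87, 60],
  [0, 0, 0, 0, 0, 0.87, 60],
  [0, 0, 0, 0, 0, 0.87, 60],
  [0, 0, 0, 0, 0, 0.87, 60],
  [0, 0, 0, 0, 0, 0.87, 60],
  [0, 0, 0, 0, 0, 0.87, 60],
  [0, 0, 0, 0, 0, 0.87, 60],
  [0, 0, 0, 0, 0, 0.87, 60],
])

```text
time: 4.0
tool_pos: [0.4355, 0.0724, 0.1925]
ee_rot: [-3.141, -0.0, -0.016]
wrist_force: [0.8, -0.0, 1.2]
width: 0.06
finger_force: 0.0
```

Run:
```python
from h import *
o=robot.get_obs();print(o['time'],o['tool_pos'],o['ee_rot'],o['joint_positions'])
go([.433,.071,.024],-.015)
for c in('top','side'):
    save(c,'x_'+c,None,1.5);print([(np.round(d['extent']).tolist(),round(d['conf'],2)) for d in robot.find_in('rod_a_grip',c)])
```

```text
4.0 [0.43548345 0.07239515 0.19252439] [-3.14099713e+00 -3.90883173e-05 -1.57424967e-02] [ 3.57178363e-02 -1.50217474e-01  1.66068803e+00  5.93802832e-04
  1.63105242e+00  1.62229243e+00]
shift [-0.025  0.015  1.685] turn [-0. -0. -0.]
[([202.0, 201.0, 24.0, 47.0], 0.73)]
[([245.0, 228.0, 55.0, 28.0], 0.73)]
```

View pics/x_top.png

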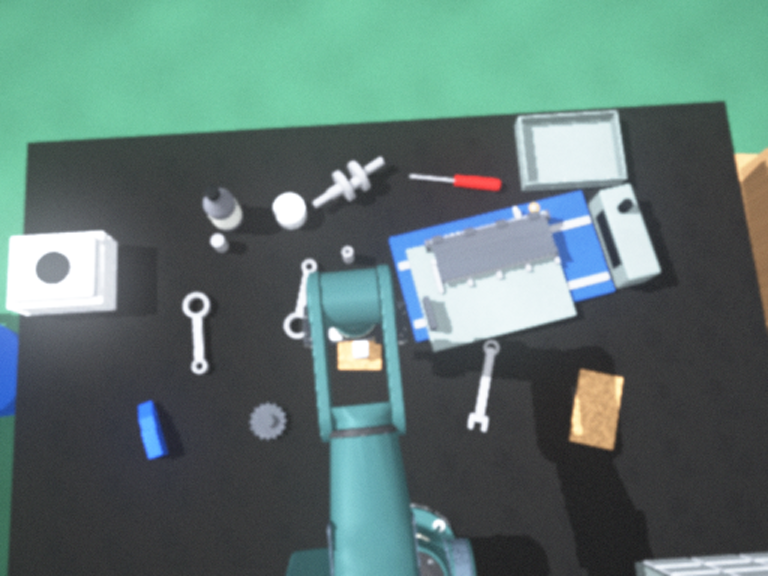

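The top view with the left side now clear shows only the two rods at (197,332) and (303,300). Descending on the wedge.

>>> servo_tool([
  [-0.025, 0.015, 0.4, 0, 0, 0, 60],
  [-0.025, 0.015, 0.8, 0, 0, 0, 60],
  [-0.025, 0.015, 1, 0, 0, 0, 60],
  [-0.025, 0.015, 1, 0, 0, 0, 60],
])

```text
time: 4.53
tool_pos: [0.4287, 0.0701, 0.087]
ee_rot: [3.141, 0.011, -0.015]
wrist_force: [-0.5, -0.4, 0.4]
width: 0.06
finger_force: 0.0
```

>>> servo_tool([
  [0, 0, 0.3, 0, 0, 0, 60],
  [0, 0, 0.55, 0, 0, 0, 60],
  [0, 0, 0.66, 0, 0, 0, 60],
  [0, 0, 0.66, 0, 0, 0, 60],
  [0, 0, 0.66, 0, 0, 0, 15],
  [0, 0, 0.66, 0, 0, 0, 15],
  [0, 0, 0.66, 0, 0, 0, 15],
  [0, 0, 0.66, 0, 0, 0, 15],
  [0, 0, 0.66, 0, 0, 0, 15],
  [0, 0, 0.66, 0, 0, 0, 15],
  [0, 0, 0.66, 0, 0, 0, 15],
])

```text
time: 5.45
tool_pos: [0.4337, 0.0701, 0.0275]
ee_rot: [-3.142, -0.002, -0.017]
wrist_force: [-0.0, -0.2, 4.5]
width: 0.0277
finger_force: 29.9
```

>>> servo_tool([
  [0, 0, -0.3, 0, 0, 0, 15],
  [0, 0, -0.6, 0, 0, 0, 15],
  [0, 0, -0.9, 0, 0, 0, 15],
  [0, 0, -1, 0, 0, 0, 15],
  [0, 0, -1, 0, 0, 0, 15],
  [0, 0, -1, 0, 0, 0, 15],
])

```text
time: 5.95
tool_pos: [0.4324, 0.0701, 0.1254]
ee_rot: [-3.142, 0.001, -0.017]
wrist_force: [-0.6, 0.4, -2.9]
width: 0.0279
finger_force: 29.9
```

>>> servo_tool([
  [-0.1, 0.3, 0, 0, 0, 0, 15],
  [-0.15, 0.6, 0, 0, 0, 0, 15],
  [-0.15, 0.9, 0, 0, 0, 0, 15],
  [-0.15, 1, 0, 0, 0, 0, 15],
  [-0.15, 1, 0, 0, 0, 0, 15],
])

```text
time: 6.37
tool_pos: [0.4146, -0.031, 0.1237]
ee_rot: [-3.141, 0.005, -0.021]
wrist_force: [-0.4, -0.1, -1.6]
width: 0.0279
finger_force: 3.1
```

>>> servo_tool([
  [-0.1, 0.3, 0, 0, 0, -0.04, 15],
  [-0.15, 0.6, 0, 0, 0, -0.08, 15],
  [-0.15, 0.9, 0, 0, 0, -0.125, 15],
  [-0.15, 1, 0, 0, 0, -0.125, 15],
  [-0.15, 1, 0, 0, 0, -0.125, 15],
  [-0.15, 1, 0, 0, 0, -0.125, 15],
])

```text
time: 6.87
tool_pos: [0.3991, -0.1281, 0.1253]
ee_rot: [-3.139, 0.001, 0.178]
wrist_force: [-0.4, -0.0, -3.0]
width: 0.0281
finger_force: 30.0
```

Run:
```python
from h import *
go(bed(-.165,.096,.060),YF)
save('side','s2',None,1.5); save('top','t3',None,1.5)
```

```text
shift [-0.098  0.32   0.652] turn [-0.002  0.001 -0.001]
```

View pics/s2.png

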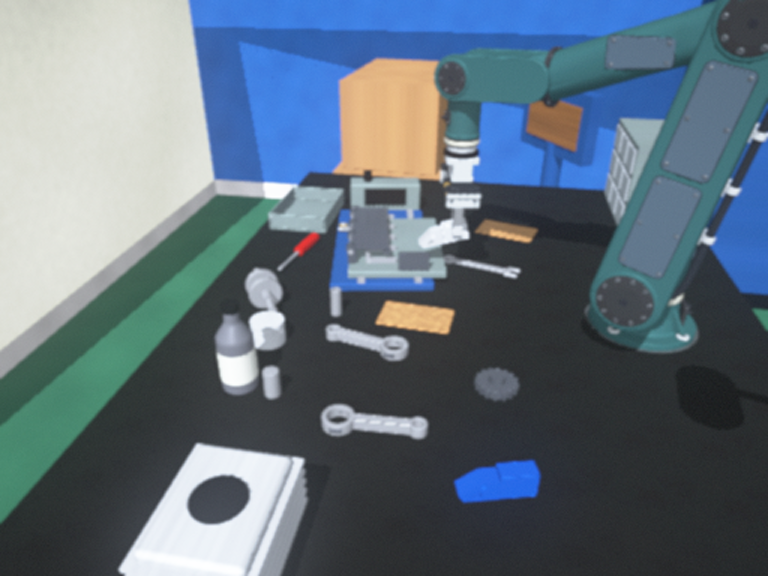

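The grip slackened once (finger force 3.1 N) and the wedge has pitched nose down in the jaws: nose at (420,242), block at (465,228). I'll set it down on the bed in front of lane 0 to level it, then regrip.

>>> servo_tool([
  [0.12, 0.16, 0, 0, 0, 0, 15],
  [0.25, 0.32, 0, 0, 0, 0, 15],
  [0.25, 0.32, 0.1, 0, 0, 0, 15],
  [0.25, 0.32, 0.2, 0, 0, 0, 15],
  [0.25, 0.32, 0.3, 0, 0, 0, 15],
  [0.25, 0.32, 0.4, 0, 0, 0, 15],
  [0.25, 0.32, 0.5, 0, 0, 0, 15],
  [0.25, 0.32, 0.57, 0, 0, 0, 15],
  [0.25, 0.32, 0.62, 0, 0, 0, 15],
  [0.25, 0.32, 0.64, 0, 0, 0, 15],
  [0.25, 0.32, 0.64, 0, 0, 0, 15],
])

```text
time: 7.88
tool_pos: [0.4286, -0.1562, 0.0622]
ee_rot: [-3.141, 0.002, 0.179]
wrist_force: [-2.4, -0.3, -0.4]
width: 0.0278
finger_force: 30.0
```

Run:
```python
from h import *
o=robot.get_obs();print(o['tool_pos'],o['wrist_force'],o['wrist_torque'],o['width'])
im=robot.snapshot('side')[:,:,::-1][125:195,220:330]
cv2.imwrite('pics/s3.png',cv2.resize(im,None,fx=7,fy=7,interpolation=cv2.INTER_CUBIC))
go(bed(-.13,.096,.060),YF)
```

```text
[ 0.42857214 -0.15615724  0.06224955] [-2.39053065 -0.33429207 -0.38410623] [ 0.03979723  0.3527058  -0.01283766] 0.02778588498064846
shift [ 0.005 -0.012  0.022] turn [-0.     0.    -0.001]
```

View pics/s3.png

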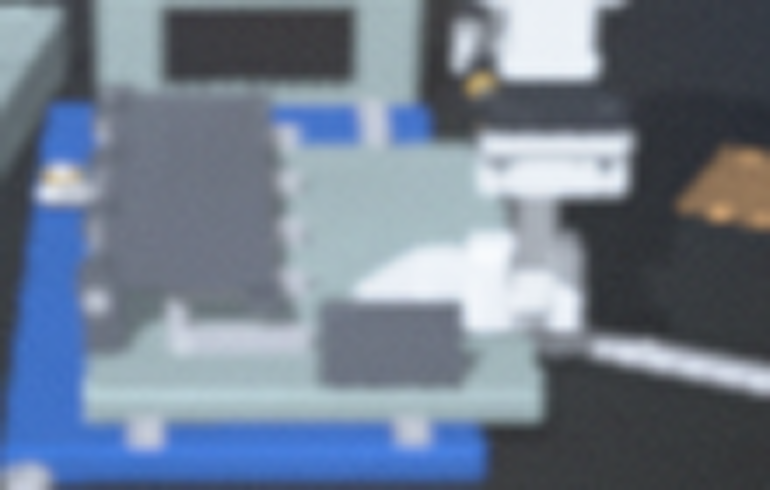

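>>> servo_tool([
  [0, 0, 0.02, 0, 0, 0, 15],
  [0, 0, 0.03, 0, 0, 0, 15],
  [0, 0, 0.03, 0, 0, 0, 45],
  [0, 0, 0.03, 0, 0, 0, 45],
  [0, 0, 0.03, 0, 0, 0, 45],
  [0, 0, 0.03, 0, 0, 0, 45],
  [0, 0, 0.03, 0, 0, 0, 15],
  [0, 0, 0.03, 0, 0, 0, 15],
  [0, 0, 0.03, 0, 0, 0, 15],
  [0, 0, 0.03, 0, 0, 0, 15],
  [0, 0, 0.03, 0, 0, 0, 15],
  [0, 0, 0.03, 0, 0, 0, 15],
])

```text
time: 8.93
tool_pos: [0.4298, -0.1563, 0.0594]
ee_rot: [-3.141, -0.0, 0.179]
wrist_force: [-0.0, -0.1, -1.0]
width: 0.0279
finger_force: 30.0
```

Run:
```python
from h import *
o=robot.get_obs();print(o['tool_pos'],o['wrist_force'],o['wrist_torque'],o['width'])
T=robot.snapshot('top')[:,:,::-1][145:235,265:385];S=robot.snapshot('side')[:,:,::-1][125:195,220:330]
a=cv2.resize(T,(480,360),interpolation=cv2.INTER_CUBIC);b=cv2.resize(S,(320,204),interpolation=cv2.INTER_CUBIC)
c=np.zeros((360,800,3),np.uint8);c[:,:480]=a;c[:204,480:]=b;cv2.imwrite('pics/t4.png',c)
go(bed(-.08,.096,.060),YF)
```

```text
[ 0.42975255 -0.15633958  0.0593844 ] [-0.01309357 -0.14918903 -1.00568225] [-0.03805218  0.09703063 -0.04232823] 0.027931570428797157
shift [ 0.499 -0.016 -0.006] turn [-0.    -0.    -0.001]
```

View pics/t4.png

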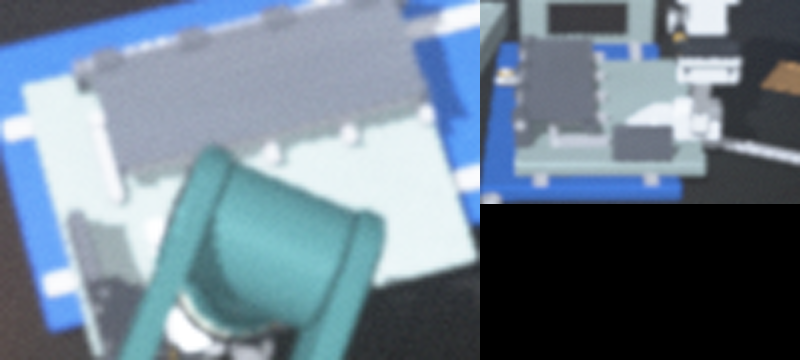

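The wedge sits flat; its white nose shows at (153,228) in the crop, heading into lane 0. Pushing in.

Run:
```python
from h import *
c,s=np.cos(YF),np.sin(YF)
for p in((145,222),(163,222),(153,240)):
    w=ray('top',(265+p[0]/4,145+p[1]/4),.05)[:2]-BM;print(np.array([[c,s],[-s,c]])@w)
```

```text
[-0.04427429  0.10925101]
[-0.04766574  0.09561593]
[-0.05955932  0.10697366]
```

>>> servo_tool([
  [0.1, -0.016, 0, 0, 0, 0, 15],
  [0.2, -0.016, 0, 0, 0, 0, 15],
  [0.3, -0.016, 0, 0, 0, 0, 15],
  [0.38, -0.016, 0, 0, 0, 0, 15],
  [0.42, -0.016, 0, 0, 0, 0, 15],
  [0.42, -0.016, 0, 0, 0, 0, 15],
])

```text
time: 9.53
tool_pos: [0.4723, -0.1471, 0.0594]
ee_rot: [3.142, -0.001, 0.18]
wrist_force: [1.4, 0.2, -1.2]
width: 0.0275
finger_force: 30.0
```

>>> servo_tool([
  [0.06, 0, 0, 0, 0, 0, 15],
  [0.12, 0, 0, 0, 0, 0, 15],
  [0.18, 0, 0, 0, 0, 0, 15],
  [0.24, 0, 0, 0, 0, 0, 15],
  [0.28, 0, 0, 0, 0, 0, 15],
  [0.28, 0, 0, 0, 0, 0, 15],
])

```text
time: 10.03
tool_pos: [0.492, -0.1432, 0.059]
ee_rot: [-3.14, 0.016, 0.179]
wrist_force: [-18.4, -2.9, 10.4]
width: 0.0274
finger_force: 30.0
```

Run:
```python
from h import *
o=robot.get_obs();print(o['tool_pos'],o['wrist_force'],o['wrist_torque'],o['width'])
go(bed(-.05,.096,.060),YF)
```

```text
[ 0.49200548 -0.14320254  0.05896987] [-18.43668331  -2.86527435  10.37113863] [-0.55891999  3.49568319  0.05654146] 0.02741332721618112
shift [ 0.163  0.002 -0.013] turn [-0.001  0.01  -0.001]
```

>>> servo_tool([
  [0.05, 0, 0, 0, 0, 0, 15],
  [0.1, 0, 0, 0, 0, 0, 15],
  [0.1, 0, 0, 0, 0, 0, 15],
  [0.1, 0, 0, 0, 0, 0, 15],
])

```text
time: 10.37
tool_pos: [0.5018, -0.1413, 0.059]
ee_rot: [-3.14, 0.016, 0.179]
wrist_force: [-18.1, -1.3, 10.9]
width: 0.0277
finger_force: 30.0
```

>>> servo_tool([
  [0.04, 0, 0, 0, 0, 0, 15],
  [0.08, 0, 0, 0, 0, 0, 15],
  [0.08, 0, 0, 0, 0, 0, 15],
  [0.08, 0, 0, 0, 0, 0, 15],
])

```text
time: 10.7
tool_pos: [0.5117, -0.1395, 0.059]
ee_rot: [-3.14, 0.011, 0.179]
wrist_force: [-11.3, -0.4, 7.1]
width: 0.0278
finger_force: 30.0
```

Run:
```python
from h import *
o=robot.get_obs();print(o['tool_pos'],o['wrist_force'],o['width'])
go(bed(-.05,.096,.060),YF)
im=robot.snapshot('side')[:,:,::-1][125:195,220:330]
cv2.imwrite('pics/s4.png',cv2.resize(im,None,fx=6,fy=6,interpolation=cv2.INTER_CUBIC))
```

```text
[ 0.51171991 -0.13950478  0.05898416] [-11.30266978  -0.40072288   7.14371188] 0.027793130953608015
shift [-0.037  0.003 -0.01 ] turn [-0.001  0.007 -0.001]
```

View pics/s4.png

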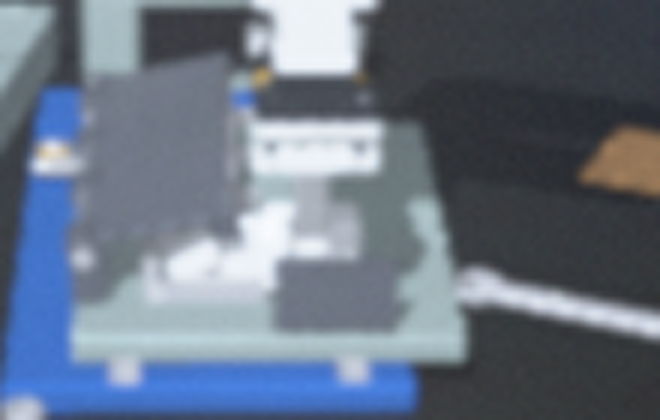

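The bar is raised (its edge at (230,60) to (240,240)) and the force is falling, so the roller is at the crest. A bit farther.

>>> servo_tool([
  [0.03, 0, 0, 0, 0, 0, 15],
  [0.05, 0, 0, 0, 0, 0, 15],
  [0.05, 0, 0, 0, 0, 0, 15],
])

```text
time: 11.0
tool_pos: [0.5155, -0.1388, 0.059]
ee_rot: [-3.14, 0.014, 0.179]
wrist_force: [-15.9, -1.5, 8.6]
width: 0.028
finger_force: 30.0
```

Run:
```python
from h import *
for a in(0,.1,.15,.18,.21,.25):
    out=[]
    for y in(.125,-.125):
        vx,vz=-.091,0.0  # plate edge approx, top face near hinge height
        c,s=np.cos(a),np.sin(a)
        x=.085+vx*c; z=.065+.091*s
        out.append(px('side',[bed(x,y,z)])[0].round(1))
    print(a,*out)
im=robot.snapshot('side')[:,:,::-1][125:195,220:330]
cv2.imwrite('pics/s5.png',cv2.resize(im,None,fx=7,fy=7,interpolation=cv2.INTER_CUBIC))
print(px('side',[bed(-.0425+.03,.096+.014,.035+.042),bed(-.0425-.025,.096+.014,.035+.042)]))
```

```text
0 [259.8 166.4] [259.1 139. ]
0.1 [259.7 164. ] [259.  136.9]
0.15 [259.6 162.9] [258.8 135.8]
0.18 [259.5 162.2] [258.7 135.2]
0.21 [259.3 161.5] [258.6 134.6]
0.25 [259.1 160.5] [258.4 133.7]
[[261.6793518  161.40952019]
 [277.36743912 161.43010533]]
```

View pics/s5.png

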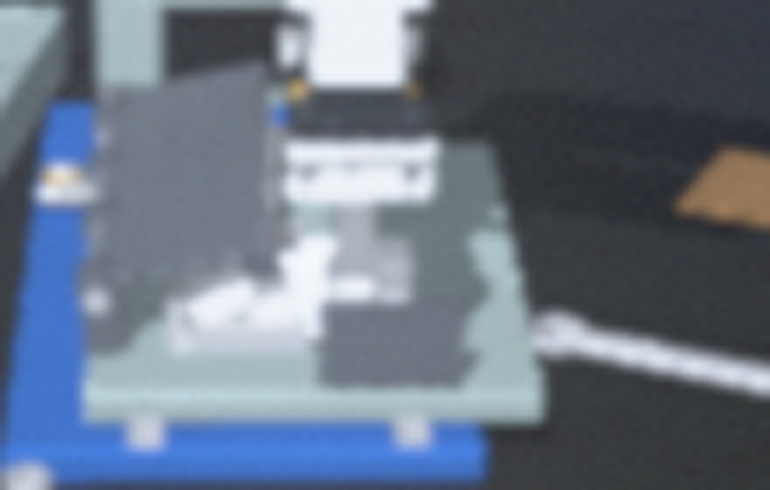

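The bar's far corner is at (265,62), which is 0.21 or a little more, and the block front at (285,240) is up against the roller: seated. Easing back a few mm, then releasing.

>>> servo_tool([
  [-0.03, 0, 0, 0, 0, 0, 15],
  [-0.05, 0, -0.01, 0, 0, 0, 15],
  [-0.05, 0, -0.01, 0, 0, 0, 15],
  [-0.05, 0, -0.01, 0, 0, 0, 15],
])

```text
time: 11.38
tool_pos: [0.5151, -0.1389, 0.059]
ee_rot: [-3.14, 0.003, 0.179]
wrist_force: [-0.3, -0.2, -5.6]
width: 0.0281
finger_force: 30.0
```

Run:
```python
from h import *
o=robot.get_obs();print(o['tool_pos'],o['wrist_force'],o['width'])
go(bed(-.05,.096,.060),YF)
```

```text
[ 0.51510482 -0.13885632  0.05904831] [-0.29643297 -0.22082636 -5.64775881] 0.028129930164368523
shift [-0.072  0.004 -0.009] turn [-0.001  0.002 -0.001]
```

>>> servo_tool([
  [-0.02, 0, 0, 0, 0, 0, 15],
  [-0.02, 0, 0, 0, 0, 0, 15],
  [-0.02, 0, 0, 0, 0, 0, 45],
  [-0.02, 0, 0, 0, 0, 0, 45],
  [-0.02, 0, 0, 0, 0, 0, 45],
  [-0.02, 0, -0.3, 0, 0, 0, 45],
  [-0.02, 0, -0.6, 0, 0, 0, 45],
  [-0.02, 0, -0.9, 0, 0, 0, 45],
  [-0.02, 0, -1, 0, 0, 0, 45],
  [-0.02, 0, -1, 0, 0, 0, 45],
])

```text
time: 12.22
tool_pos: [0.5167, -0.1404, 0.1654]
ee_rot: [3.137, -0.009, 0.179]
wrist_force: [0.2, 0.0, -0.6]
width: 0.0447
finger_force: 0.0
```

Run:
```python
from h import *
o=robot.get_obs();print(o['tool_pos'],o['joint_positions'][[0,5]])
T=robot.snapshot('top')[:,:,::-1][145:235,265:385];S=robot.snapshot('side')[:,:,::-1][125:195,220:330]
c=np.zeros((300,800,3),np.uint8);c[:,:400]=cv2.resize(T,(400,300),interpolation=cv2.INTER_CUBIC);c[:255,400:]=cv2.resize(S,(400,255),interpolation=cv2.INTER_CUBIC);cv2.imwrite('pics/t5.png',c)
go([.537,.190,.17],-.236)
```

```text
[ 0.51669517 -0.14038961  0.16541425] [-0.3713884   1.02034647]
shift [ 0.813 -3.201 -0.099] turn [-0.    -0.     0.264]
```

View pics/t5.png

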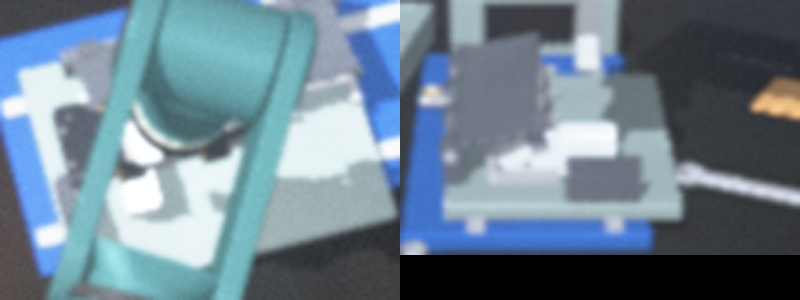

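The bar stays open on the wedge (block at (140,190) left crop, bar raised at (500,90) right crop). Re-measuring the rods before fetching.

```bash
cat >> h.py <<'E'
def rods(boxes,z=.02,im=None):
    im=robot.snapshot('top') if im is None else im
    g=im.min(2)
    for x0,y0,x1,y1 in boxes:
        n,l,s,ce=cv2.connectedComponentsWithStats((g[y0:y1,x0:x1]>90).astype(np.uint8));k=1+s[1:,4].argmax()
        W=np.array([ray('top',p,z)[:2] for p in np.argwhere(l==k)[:,::-1]+[x0,y0]])
        mu=W.mean(0);u,S,vt=np.linalg.svd(W-mu,full_matrices=False);d=vt[0];a=(W-mu)@d
        if abs(a.max())<abs(a.min()): d=-d;a=-a   # small end farther from centroid
        m=(a.max()+a.min())/2; g_=mu+d*(m-.009)    # mid of length is 9 mm from grip toward small end
        print('rod n',len(W),'len',np.ptp(a).round(4),'grip',g_.round(4),'yaw',np.arctan2(d[1],d[0]).round(3))
E
python3 - <<'E'
from h import *
rods([(115,185,150,260),(182,165,218,232)])
E
```

```text
rod n 594 len 0.1781 grip [0.4941 0.4121] yaw -3.095
rod n 587 len 0.1817 grip [0.5358 0.1897] yaw -0.237
```

>>> servo_tool([
  [0.1, -0.4, 0, 0, 0, 0, 50],
  [0.2, -0.8, 0, 0, 0, 0, 50],
  [0.25, -1, 0, 0, 0, 0, 50],
  [0.25, -1, 0, 0, 0, 0, 50],
])

```text
time: 12.7
tool_pos: [0.5195, -0.0327, 0.1576]
ee_rot: [-3.138, 0.004, 0.184]
wrist_force: [0.5, 0.6, 0.2]
width: 0.0501
finger_force: 0.0
```

>>> servo_tool([
  [0.1, -0.4, 0, 0, 0, 0, 50],
  [0.2, -0.8, 0, 0, 0, 0, 50],
  [0.25, -1, 0, 0, 0, 0, 50],
  [0.25, -1, 0, 0, 0, 0, 50],
])

```text
time: 13.03
tool_pos: [0.5267, 0.0691, 0.1581]
ee_rot: [-3.14, 0.004, 0.183]
wrist_force: [-0.8, 0.1, -0.2]
width: 0.0502
finger_force: 0.0
```

>>> servo_tool([
  [0.1, -0.4, 0, 0, 0, 0.08, 50],
  [0.2, -0.8, 0, 0, 0, 0.16, 50],
  [0.25, -1, 0, 0, 0, 0.24, 50],
  [0.25, -1, 0, 0, 0, 0.265, 50],
  [0.25, -1, 0, 0, 0, 0.265, 50],
  [0.25, -1, 0, 0, 0, 0.265, 50],
])

```text
time: 13.53
tool_pos: [0.5342, 0.1676, 0.1589]
ee_rot: [3.139, 0.002, -0.236]
wrist_force: [-0.4, -0.6, 0.9]
width: 0.0501
finger_force: 0.0
```

Run:
```python
from h import *
go([.5355,.1897,.021],-.237)
```

```text
shift [-0.036 -0.221  1.379] turn [0.001 0.001 0.   ]
```

>>> servo_tool([
  [-0.035, -0.22, 0.3, 0, 0, 0, 50],
  [-0.035, -0.22, 0.6, 0, 0, 0, 50],
  [-0.035, -0.22, 0.9, 0, 0, 0, 50],
  [-0.035, -0.22, 0.95, 0, 0, 0, 50],
  [-0.035, -0.22, 0.95, 0, 0, 0, 50],
  [-0.035, -0.22, 0.95, 0, 0, 0, 50],
])

```text
time: 14.03
tool_pos: [0.5369, 0.1902, 0.0663]
ee_rot: [-3.141, -0.001, -0.238]
wrist_force: [0.9, 0.3, 0.5]
width: 0.0502
finger_force: 0.0
```

Run:
```python
from h import *
go([.5355,.1897,.021],-.237)
```

```text
shift [-0.013  0.008  0.453] turn [-0.    -0.    -0.001]
```

>>> servo_tool([
  [-0.01, 0.01, 0.25, 0, 0, 0, 50],
  [-0.01, 0.01, 0.4, 0, 0, 0, 50],
  [-0.01, 0.01, 0.45, 0, 0, 0, 50],
  [-0.01, 0.01, 0.45, 0, 0, 0, 50],
  [-0.01, 0.01, 0.45, 0, 0, 0, 5],
  [-0.01, 0.01, 0.45, 0, 0, 0, 5],
  [-0.01, 0.01, 0.45, 0, 0, 0, 5],
  [-0.01, 0.01, 0.45, 0, 0, 0, 5],
  [-0.01, 0.01, 0.45, 0, 0, 0, 5],
  [-0.01, 0.01, 0.45, 0, 0, 0, 5],
  [-0.01, 0.01, 0.45, 0, 0, 0, 5],
  [-0.01, 0.01, 0.45, 0, 0, 0, 5],
])

```text
time: 15.03
tool_pos: [0.5353, 0.1899, 0.0212]
ee_rot: [3.141, -0.001, -0.237]
wrist_force: [-0.9, -2.7, 4.4]
width: 0.0161
finger_force: 30.0
```

>>> servo_tool([
  [0, 0, -0.3, 0, 0, 0, 5],
  [0, 0, -0.6, 0, 0, 0, 5],
  [0, 0, -0.9, 0, 0, 0, 5],
  [0, 0, -1, 0, 0, 0, 5],
  [0, 0, -1, 0, 0, 0, 5],
  [0, 0, -1, 0, 0, 0, 5],
])

```text
time: 15.53
tool_pos: [0.5345, 0.1907, 0.1193]
ee_rot: [3.142, 0.001, -0.237]
wrist_force: [-0.1, -0.7, -2.5]
width: 0.0157
finger_force: 30.0
```

Run:
```python
from h import *
print(robot.get_obs()['tool_pos'])
go(bed(-.12,-.096,.145),YF)
```

```text
[0.53454965 0.19068172 0.11926193]
shift [ 0.659  5.32  -0.258] turn [-0.     0.001 -0.266]
```

>>> servo_tool([
  [0.02, 0.2, -0.3, 0, 0, 0, 5],
  [0.06, 0.5, -0.4, 0, 0, 0, 5],
  [0.1, 0.8, -0.4, 0, 0, 0, 5],
  [0.12, 1, -0.4, 0, 0, 0, 5],
  [0.12, 1, -0.4, 0, 0, 0, 5],
])

```text
time: 15.95
tool_pos: [0.5213, 0.087, 0.1571]
ee_rot: [3.138, 0.005, -0.241]
wrist_force: [1.1, 0.2, -2.6]
width: 0.0155
finger_force: 30.0
```

>>> servo_tool([
  [0.04, 0.35, 0, 0, 0, 0, 5],
  [0.08, 0.7, 0, 0, 0, 0, 5],
  [0.12, 1, 0, 0, 0, 0, 5],
  [0.12, 1, 0, 0, 0, 0, 5],
])

```text
time: 16.28
tool_pos: [0.5096, -0.0135, 0.1573]
ee_rot: [3.138, 0.005, -0.242]
wrist_force: [0.7, 0.0, -2.6]
width: 0.0156
finger_force: 30.0
```

>>> servo_tool([
  [0.04, 0.35, 0, 0, 0, 0, 5],
  [0.08, 0.7, 0, 0, 0, 0, 5],
  [0.12, 1, 0, 0, 0, 0, 5],
  [0.12, 1, 0, 0, 0, 0, 5],
])

```text
time: 16.62
tool_pos: [0.4982, -0.113, 0.1576]
ee_rot: [3.139, 0.004, -0.242]
wrist_force: [0.3, 0.8, -2.1]
width: 0.0158
finger_force: 30.0
```

>>> servo_tool([
  [0.04, 0.35, 0, 0, 0, 0, 5],
  [0.08, 0.7, 0, 0, 0, 0, 5],
  [0.12, 1, 0, 0, 0, 0, 5],
  [0.12, 1, 0, 0, 0, 0, 5],
])

```text
time: 16.95
tool_pos: [0.4867, -0.2128, 0.1578]
ee_rot: [3.14, 0.003, -0.242]
wrist_force: [0.6, 0.8, -3.1]
width: 0.0157
finger_force: 30.0
```

>>> servo_tool([
  [0.04, 0.35, 0, 0, 0, -0.08, 5],
  [0.08, 0.7, 0, 0, 0, -0.16, 5],
  [0.12, 1, 0, 0, 0, -0.23, 5],
  [0.12, 1, 0, 0, 0, -0.266, 5],
  [0.12, 1, 0, 0, 0, -0.266, 5],
  [0.12, 1, 0, 0, 0, -0.266, 5],
])

```text
time: 17.45
tool_pos: [0.4759, -0.3078, 0.1584]
ee_rot: [-3.138, 0.001, 0.18]
wrist_force: [-0.2, -0.3, -3.1]
width: 0.0156
finger_force: 30.0
```

Run:
```python
from h import *
print(robot.get_obs()['tool_pos'])
go(bed(-.12,-.096,.058),YF)
# rod1 as seen now, plus wedge still there
im=robot.snapshot('top');rods([(115,185,150,260)],im=im);cv2.imwrite('pics/raw2.png',im[:,:,::-1])
```

```text
[ 0.47592818 -0.30782378  0.15839526]
shift [-0.082  0.335  1.003] turn [-0.002  0.001 -0.   ]
rod n 584 len 0.1774 grip [0.4941 0.4123] yaw -3.093
```

>>> servo_tool([
  [-0.08, 0.17, 0, 0, 0, 0, 5],
  [-0.08, 0.335, 0, 0, 0, 0, 5],
  [-0.08, 0.335, 0.3, 0, 0, 0, 5],
  [-0.08, 0.335, 0.6, 0, 0, 0, 5],
  [-0.08, 0.335, 0.8, 0, 0, 0, 5],
  [-0.08, 0.335, 0.9, 0, 0, 0, 5],
  [-0.08, 0.335, 0.9, 0, 0, 0, 5],
  [-0.08, 0.335, 0.9, 0, 0, 0, 5],
])

```text
time: 18.17
tool_pos: [0.4745, -0.343, 0.0706]
ee_rot: [-3.141, -0.0, 0.181]
wrist_force: [-0.5, -0.5, -1.6]
width: 0.0156
finger_force: 30.0
```

Run:
```python
from h import *
o=robot.get_obs();print(o['tool_pos'],o['wrist_force'])
go(bed(-.12,-.096,.0565),YF)
# small-end tip in top view: sample along the rib-free zone in front of lanes; compare bright profile across y
im=robot.snapshot('top').astype(int)
for x in(-.027,-.035,-.045):
    row=[]
    for y in np.arange(-.135,-.055,.004):
        u,v=px('top',[bed(x,y,.058)])[0].round().astype(int);row.append(im[v,u].min())
    print(x,row)
```

```text
[ 0.47445048 -0.34303161  0.07056572] [-0.53718622 -0.4808553  -1.59865164]
shift [-0.006 -0.012  0.141] turn [-0.    -0.     0.001]
-0.027 [np.int64(72), np.int64(134), np.int64(190), np.int64(226), np.int64(232), np.int64(233), np.int64(236), np.int64(239), np.int64(234), np.int64(234), np.int64(238), np.int64(240), np.int64(235), np.int64(230), np.int64(229), np.int64(226), np.int64(214), np.int64(195), np.int64(218), np.int64(225), np.int64(226)]
-0.035 [np.int64(80), np.int64(110), np.int64(214), np.int64(227), np.int64(226), np.int64(230), np.int64(239), np.int64(231), np.int64(198), np.int64(178), np.int64(180), np.int64(237), np.int64(245), np.int64(238), np.int64(231), np.int64(230), np.int64(230), np.int64(230), np.int64(231), np.int64(232), np.int64(232)]
-0.045 [np.int64(81), np.int64(98), np.int64(177), np.int64(164), np.int64(159), np.int64(167), np.int64(196), np.int64(242), np.int64(233), np.int64(212), np.int64(234), np.int64(239), np.int64(238), np.int64(220), np.int64(223), np.int64(230), np.int64(229), np.int64(231), np.int64(231), np.int64(231), np.int64(231)]
```

Lane alignment is good: the small-end hole shows at bed x -0.037, y -0.099. Lowering and sliding in.

>>> servo_tool([
  [0, 0, 0.07, 0, 0, 0, 5],
  [0, 0, 0.12, 0, 0, 0, 5],
  [0, 0, 0.135, 0, 0, 0, 5],
  [0, 0, 0.135, 0, 0, 0, 5],
  [0.15, -0.02, 0.135, 0, 0, 0, 5],
  [0.3, -0.02, 0.135, 0, 0, 0, 5],
  [0.42, -0.02, 0.135, 0, 0, 0, 5],
  [0.52, -0.02, 0.135, 0, 0, 0, 5],
  [0.55, -0.02, 0.135, 0, 0, 0, 5],
  [0.55, -0.02, 0.135, 0, 0, 0, 5],
])

```text
time: 19.05
tool_pos: [0.5287, -0.3317, 0.0569]
ee_rot: [-3.142, -0.0, 0.182]
wrist_force: [0.1, -0.3, -4.0]
width: 0.0156
finger_force: 30.0
```

>>> servo_tool([
  [0.03, 0, 0, 0, 0, 0, 5],
  [0.06, 0, 0, 0, 0, 0, 5],
  [0.09, 0, 0, 0, 0, 0, 5],
  [0.09, 0, 0, 0, 0, 0, 5],
])

```text
time: 19.38
tool_pos: [0.5368, -0.3305, 0.057]
ee_rot: [-3.142, -0.0, 0.18]
wrist_force: [0.2, -0.2, -2.4]
width: 0.0155
finger_force: 30.0
```

Run:
```python
from h import *
go(bed(-.055,-.096,.0565),YF)
```

```text
shift [ 0.008 -0.001  0.005] turn [-0. -0.  0.]
```

>>> servo_tool([
  [0.02, 0, 0.01, 0, 0, 0, 5],
  [0.04, 0, 0.01, 0, 0, 0, 5],
  [0.06, 0, 0.01, 0, 0, 0, 5],
  [0.06, 0, 0.01, 0, 0, 0, 5],
])

```text
time: 19.72
tool_pos: [0.5401, -0.3301, 0.0562]
ee_rot: [-3.141, 0.006, 0.18]
wrist_force: [-6.5, -0.9, 0.8]
width: 0.0159
finger_force: 30.0
```

At the back stop (6.5 N). Releasing.

>>> servo_tool([
  [-0.02, 0, 0, 0, 0, 0, 5],
  [-0.02, 0, 0, 0, 0, 0, 5],
  [-0.02, 0, 0, 0, 0, 0, 30],
  [-0.02, 0, 0, 0, 0, 0, 30],
  [-0.02, 0, 0, 0, 0, 0, 30],
  [-0.02, 0, -0.2, 0, 0, 0, 30],
  [-0.02, 0, -0.4, 0, 0, 0, 30],
  [-0.02, 0, -0.7, 0, 0, 0, 50],
  [-0.02, 0, -1, 0, 0, 0, 50],
  [-0.02, 0, -1, 0, 0, 0, 50],
])

```text
time: 20.55
tool_pos: [0.544, -0.3318, 0.1646]
ee_rot: [3.131, -0.011, 0.181]
wrist_force: [0.7, -1.5, 2.8]
width: 0.0468
finger_force: 0.0
```

Run:
```python
from h import *
rods([(115,185,150,260)])
print(robot.get_obs()['tool_pos'])
go([.494,.412,.17],np.pi+.047)
```

```text
rod n 588 len 0.1774 grip [0.4941 0.4122] yaw -3.096
[ 0.54311653 -0.33114999  0.16153605]
shift [ 0.855 -7.398 -0.133] turn [ 0.008  0.007 -1.915]
```

>>> servo_tool([
  [0.04, -0.35, 0, 0, 0, 0, 50],
  [0.08, -0.7, 0, 0, 0, 0, 50],
  [0.11, -1, 0, 0, 0, 0, 50],
  [0.11, -1, 0, 0, 0, 0, 50],
])

```text
time: 20.93
tool_pos: [0.5329, -0.2241, 0.1548]
ee_rot: [-3.137, 0.001, 0.185]
wrist_force: [-0.0, 0.1, 0.8]
width: 0.0501
finger_force: 0.0
```

>>> servo_tool([
  [0.04, -0.35, 0, 0, 0, 0, 50],
  [0.08, -0.7, 0, 0, 0, 0, 50],
  [0.11, -1, 0, 0, 0, 0, 50],
  [0.11, -1, 0, 0, 0, 0, 50],
])

```text
time: 21.27
tool_pos: [0.5257, -0.1246, 0.155]
ee_rot: [-3.138, 0.001, 0.186]
wrist_force: [-0.0, -0.2, 0.1]
width: 0.0503
finger_force: 0.0
```

>>> servo_tool([
  [0.04, -0.35, 0, 0, 0, 0, 50],
  [0.08, -0.7, 0, 0, 0, 0, 50],
  [0.11, -1, 0, 0, 0, 0, 50],
  [0.11, -1, 0, 0, 0, 0, 50],
])

```text
time: 21.6
tool_pos: [0.5187, -0.025, 0.1552]
ee_rot: [-3.139, 0.0, 0.185]
wrist_force: [-0.4, -0.1, -0.0]
width: 0.0498
finger_force: 0.0
```

>>> servo_tool([
  [0.04, -0.35, 0, 0, 0, 0, 50],
  [0.08, -0.7, 0, 0, 0, 0, 50],
  [0.11, -1, 0, 0, 0, 0, 50],
  [0.11, -1, 0, 0, 0, 0, 50],
])

```text
time: 21.93
tool_pos: [0.5118, 0.0748, 0.1553]
ee_rot: [-3.139, 0.0, 0.185]
wrist_force: [-1.0, 0.1, 0.2]
width: 0.0498
finger_force: 0.0
```

>>> servo_tool([
  [0.04, -0.35, 0, 0, 0, 0, 50],
  [0.08, -0.7, 0, 0, 0, 0, 50],
  [0.11, -1, 0, 0, 0, 0, 50],
  [0.11, -1, 0, 0, 0, 0, 50],
])

```text
time: 22.27
tool_pos: [0.505, 0.1747, 0.1553]
ee_rot: [-3.14, 0.0, 0.185]
wrist_force: [0.2, -0.4, 0.8]
width: 0.0503
finger_force: 0.0
```

>>> servo_tool([
  [0.04, -0.35, 0, 0, 0, -0.08, 50],
  [0.08, -0.7, 0, 0, 0, -0.16, 50],
  [0.11, -1, 0, 0, 0, -0.24, 50],
  [0.11, -1, 0, 0, 0, -0.32, 50],
  [0.11, -1, 0, 0, 0, -0.4, 50],
  [0.11, -1, 0, 0, 0, -0.48, 50],
  [0.11, -1, 0, 0, 0, -0.56, 50],
  [0.11, -1, 0, 0, 0, -0.64, 50],
  [0.11, -1, 0, 0, 0, -0.72, 50],
  [0.11, -1, 0, 0, 0, -0.8, 50],
  [0.11, -1, 0, 0, 0, -0.88, 50],
  [0.11, -1, 0, 0, 0, -0.94, 50],
])

```text
time: 23.27
tool_pos: [0.4991, 0.2699, 0.1552]
ee_rot: [-3.141, 0.002, 1.661]
wrist_force: [0.1, -0.5, 0.6]
width: 0.0504
finger_force: 0.0
```

Run:
```python
from h import *
print(robot.get_obs()['tool_pos'],robot.get_obs()['ee_rot'])
go([.494,.412,.12],np.pi+.047)
```

```text
[0.49910193 0.2699403  0.15524176] [-3.14145200e+00  1.64048718e-03  1.66112253e+00]
shift [1.42  0.077 0.35 ] turn [-0.001  0.001 -0.972]
```

>>> servo_tool([
  [0.3, 0, 0, 0, 0, 0, 50],
  [0.5, 0.04, 0, 0, 0, 0, 50],
  [0.5, 0.04, 0, 0, 0, 0, 50],
])

```text
time: 23.52
tool_pos: [0.4987, 0.3231, 0.1551]
ee_rot: [3.141, -0.0, 1.658]
wrist_force: [0.0, -0.3, -0.7]
width: 0.0499
finger_force: 0.0
```

>>> servo_tool([
  [0.35, 0.01, 0, 0, 0, -0.08, 50],
  [0.7, 0.03, 0, 0, 0, -0.16, 50],
  [0.92, 0.035, 0, 0, 0, -0.24, 50],
  [0.92, 0.035, 0, 0, 0, -0.32, 50],
  [0.92, 0.035, 0, 0, 0, -0.4, 50],
  [0.92, 0.035, 0, 0, 0, -0.48, 50],
  [0.92, 0.035, 0, 0, 0, -0.56, 50],
  [0.92, 0.035, 0, 0, 0, -0.64, 50],
  [0.92, 0.035, 0, 0, 0, -0.72, 50],
  [0.92, 0.035, 0, 0, 0, -0.8, 50],
  [0.92, 0.035, 0, 0, 0, -0.88, 50],
  [0.92, 0.035, 0, 0, 0, -0.97, 50],
])

```text
time: 24.52
tool_pos: [0.4947, 0.4119, 0.1553]
ee_rot: [-3.14, 0.0, -3.122]
wrist_force: [0.4, 0.7, -0.3]
width: 0.0496
finger_force: 0.0
```

Run:
```python
from h import *
print(robot.get_obs()['tool_pos'],robot.get_obs()['ee_rot'],robot.get_obs()['joint_positions'])
go([.494,.412,.021],np.pi+.047)
```

```text
[0.49469618 0.41190396 0.15527986] [-3.13966316e+00  1.68409028e-04 -3.12171268e+00] [ 0.60717468  0.31668015  1.23346741 -0.00169991  1.59237403 -0.98353735]
shift [0.007 0.004 1.343] turn [-0.001  0.    -0.017]
```

>>> servo_tool([
  [0.005, 0, 0.3, 0, 0, -0.017, 50],
  [0.005, 0, 0.6, 0, 0, -0.017, 50],
  [0.005, 0, 0.85, 0, 0, -0.017, 50],
  [0.005, 0, 0.9, 0, 0, -0.017, 50],
  [0.005, 0, 0.9, 0, 0, -0.017, 50],
])

```text
time: 24.93
tool_pos: [0.4921, 0.4115, 0.0627]
ee_rot: [-3.137, -0.005, -3.101]
wrist_force: [0.5, 0.4, -0.1]
width: 0.0502
finger_force: 0.0
```

Run:
```python
from h import *
go([.494,.412,.021],np.pi+.047)
robot.snapshot('side')
for n in('rod_a_grip',):print([(np.round(d['extent']).tolist(),round(d['conf'],2)) for d in robot.find_in(n,'side')])
print(px('side',[[.494,.412,.01],[.544,.4144,.01],[.414,.408,.01]]))
```

```text
shift [-0.021  0.006  0.417] turn [-0.003 -0.003 -0.004]
[]
[[245.41816494 280.98451763]
 [225.14033001 279.07054943]
 [278.3890596  284.04993965]]
```

>>> servo_tool([
  [-0.005, 0.005, 0.25, 0, 0, 0, 50],
  [-0.01, 0.005, 0.38, 0, 0, 0, 50],
  [-0.01, 0.005, 0.42, 0, 0, 0, 50],
  [-0.01, 0.005, 0.42, 0, 0, 0, 50],
  [-0.01, 0.005, 0.42, 0, 0, 0, 5],
  [-0.01, 0.005, 0.42, 0, 0, 0, 5],
  [-0.01, 0.005, 0.42, 0, 0, 0, 5],
  [-0.01, 0.005, 0.42, 0, 0, 0, 5],
  [-0.01, 0.005, 0.42, 0, 0, 0, 5],
  [-0.01, 0.005, 0.42, 0, 0, 0, 5],
  [-0.01, 0.005, 0.42, 0, 0, 0, 5],
  [-0.01, 0.005, 0.42, 0, 0, 0, 5],
])

```text
time: 26.03
tool_pos: [0.4939, 0.4138, 0.0249]
ee_rot: [-3.139, 0.001, -3.1]
wrist_force: [0.1, -6.3, 4.2]
width: 0.0154
finger_force: 30.0
```

>>> servo_tool([
  [0, 0, -0.3, 0, 0, 0, 5],
  [0, 0, -0.6, 0, 0, 0, 5],
  [0, 0, -0.9, 0, 0, 0, 5],
  [0, 0, -1, 0, 0, 0, 5],
  [0, 0, -1, 0, 0, 0, 5],
])

```text
time: 26.45
tool_pos: [0.4948, 0.4166, 0.1273]
ee_rot: [3.137, 0.006, -3.099]
wrist_force: [-1.0, -0.7, -3.0]
width: 0.0155
finger_force: 30.0
```

Run:
```python
from h import *
o=robot.get_obs();print(o['tool_pos'],o['ee_rot'],o['width'])
go(bed(-.12,-.032,.16))
```

```text
[0.4948292  0.41661243 0.12733472] [ 3.13682817  0.00556243 -3.09908138] 0.015505251183610846
shift [ 0.62  -6.934 -0.363] turn [0 0 0]
```

>>> servo_tool([
  [0.02, -0.3, -0.35, 0, 0, 0, 5],
  [0.06, -0.6, -0.35, 0, 0, 0, 5],
  [0.09, -0.9, -0.35, 0, 0, 0, 5],
  [0.09, -1, -0.35, 0, 0, 0, 5],
])

```text
time: 26.78
tool_pos: [0.4874, 0.311, 0.1564]
ee_rot: [-3.138, -0.004, -3.102]
wrist_force: [-0.3, 1.2, -4.5]
width: 0.0157
finger_force: 30.0
```

>>> servo_tool([
  [0.03, -0.35, 0, 0, 0, 0, 5],
  [0.06, -0.7, 0, 0, 0, 0, 5],
  [0.09, -1, 0, 0, 0, 0, 5],
  [0.09, -1, 0, 0, 0, 0, 5],
])

```text
time: 27.12
tool_pos: [0.4824, 0.2096, 0.1558]
ee_rot: [-3.137, -0.005, -3.104]
wrist_force: [-1.2, 1.5, -3.7]
width: 0.0155
finger_force: 30.0
```

>>> servo_tool([
  [0.03, -0.35, 0, 0, 0, 0, 5],
  [0.06, -0.7, 0, 0, 0, 0, 5],
  [0.09, -1, 0, 0, 0, 0, 5],
  [0.09, -1, 0, 0, 0, 0, 5],
])

```text
time: 27.45
tool_pos: [0.4779, 0.11, 0.1562]
ee_rot: [-3.138, -0.004, -3.104]
wrist_force: [-0.1, 0.6, -4.0]
width: 0.0156
finger_force: 30.0
```

>>> servo_tool([
  [0.03, -0.35, 0, 0, 0, 0.07, 5],
  [0.06, -0.7, 0, 0, 0, 0.15, 5],
  [0.09, -1, 0, 0, 0, 0.23, 5],
  [0.09, -1, 0, 0, 0, 0.31, 5],
  [0.09, -1, 0, 0, 0, 0.39, 5],
  [0.09, -1, 0, 0, 0, 0.47, 5],
  [0.09, -1, 0, 0, 0, 0.55, 5],
  [0.09, -1, 0, 0, 0, 0.63, 5],
  [0.09, -1, 0, 0, 0, 0.71, 5],
  [0.09, -1, 0, 0, 0, 0.79, 5],
  [0.09, -1, 0, 0, 0, 0.87, 5],
  [0.09, -1, 0, 0, 0, 0.95, 5],
])

```text
time: 28.45
tool_pos: [0.4737, 0.0151, 0.1565]
ee_rot: [-3.138, -0.002, 1.693]
wrist_force: [-0.1, -0.1, -3.4]
width: 0.0157
finger_force: 30.0
```

>>> servo_tool([
  [-0.35, 0, 0, 0, 0, 0.07, 5],
  [-0.7, 0, 0, 0, 0, 0.15, 5],
  [-1, 0, 0, 0, 0, 0.23, 5],
  [-1, 0, 0, 0, 0, 0.31, 5],
  [-1, 0, 0, 0, 0, 0.39, 5],
  [-1, 0, 0, 0, 0, 0.47, 5],
  [-1, 0, 0, 0, 0, 0.55, 5],
  [-1, 0, 0, 0, 0, 0.63, 5],
  [-1, 0, 0, 0, 0, 0.71, 5],
  [-1, 0, 0, 0, 0, 0.79, 5],
  [-1, 0, 0, 0, 0, 0.87, 5],
  [-1, 0, 0, 0, 0, 0.95, 5],
])

```text
time: 29.45
tool_pos: [0.4868, -0.0839, 0.1564]
ee_rot: [-3.139, 0.003, 0.208]
wrist_force: [-0.2, -0.4, -3.4]
width: 0.0156
finger_force: 30.0
```

Run:
```python
from h import *
o=robot.get_obs();print(o['tool_pos'],o['ee_rot'],o['width'])
go(bed(-.13,-.032,.16),YF)
```

```text
[ 0.48677188 -0.0839315   0.15642184] [-3.13853767e+00  2.56476043e-03  2.08390325e-01] 0.01557100715890388
shift [-0.744  1.854 -0.04 ] turn [-0.002  0.002  0.018]
```

>>> servo_tool([
  [-0.25, 0.35, 0, 0, 0, 0.018, 5],
  [-0.5, 0.7, 0, 0, 0, 0.018, 5],
  [-0.74, 1, 0, 0, 0, 0.018, 5],
  [-0.74, 1, 0, 0, 0, 0.018, 5],
  [-0.74, 1, 0, 0, 0, 0.018, 5],
])

```text
time: 29.87
tool_pos: [0.4352, -0.1993, 0.1568]
ee_rot: [-3.138, 0.002, 0.182]
wrist_force: [-0.9, -0.1, -3.5]
width: 0.0158
finger_force: 30.0
```

>>> servo_tool([
  [0, 0.35, 0, 0, 0, 0, 5],
  [0, 0.7, 0, 0, 0, 0, 5],
  [0, 0.85, 0, 0, 0, 0, 5],
  [0, 0.85, 0.3, 0, 0, 0, 5],
  [0, 0.85, 0.6, 0, 0, 0, 5],
  [0, 0.85, 0.8, 0, 0, 0, 5],
  [0, 0.85, 0.8, 0, 0, 0, 5],
  [0, 0.85, 0.8, 0, 0, 0, 5],
])

```text
time: 30.53
tool_pos: [0.4514, -0.28, 0.0767]
ee_rot: [-3.137, 0.003, 0.187]
wrist_force: [0.4, -0.9, -3.0]
width: 0.0159
finger_force: 30.0
```

Run:
```python
from h import *
o=robot.get_obs();print(o['tool_pos'],o['wrist_force'])
go(bed(-.12,-.032,.060),YF)
im=robot.snapshot('top').astype(int)
for x in(-.027,-.035,-.043):
    print(x,[int(im[tuple(px('top',[bed(x,y,.06)])[0].round().astype(int)[::-1])].min()) for y in np.arange(-.072,.01,.004)])
```

```text
[ 0.45139895 -0.27999213  0.07672184] [ 0.37061871 -0.86361005 -3.03448781]
shift [0.108 0.011 0.167] turn [-0.003  0.002  0.005]
-0.027 [215, 197, 222, 223, 227, 230, 232, 232, 232, 233, 233, 233, 233, 234, 232, 228, 211, 201, 205, 229, 235]
-0.035 [219, 227, 231, 231, 233, 233, 232, 233, 238, 240, 238, 243, 237, 235, 235, 233, 234, 235, 235, 237, 235]
-0.043 [116, 201, 225, 229, 231, 233, 237, 243, 244, 229, 206, 227, 239, 243, 233, 234, 234, 235, 236, 236, 237]
```

>>> servo_tool([
  [0.05, 0.01, 0.08, 0, 0, 0.005, 5],
  [0.1, 0.01, 0.14, 0, 0, 0.005, 5],
  [0.1, 0.01, 0.165, 0, 0, 0.005, 5],
  [0.1, 0.01, 0.165, 0, 0, 0.005, 5],
  [0.25, 0.01, 0.165, 0, 0, 0.005, 5],
  [0.4, 0.01, 0.165, 0, 0, 0.005, 5],
  [0.53, 0.01, 0.165, 0, 0, 0.005, 5],
  [0.63, 0.01, 0.165, 0, 0, 0.005, 5],
  [0.68, 0.01, 0.165, 0, 0, 0.005, 5],
  [0.68, 0.01, 0.165, 0, 0, 0.005, 5],
])

```text
time: 31.42
tool_pos: [0.5196, -0.2706, 0.0626]
ee_rot: [3.141, -0.0, 0.179]
wrist_force: [-0.2, -0.6, -2.8]
width: 0.0155
finger_force: 30.0
```

>>> servo_tool([
  [0.03, 0, 0, 0, 0, 0, 5],
  [0.06, 0, 0, 0, 0, 0, 5],
  [0.09, 0, 0, 0, 0, 0, 5],
  [0.09, 0, 0, 0, 0, 0, 5],
])

```text
time: 31.75
tool_pos: [0.5278, -0.2692, 0.0625]
ee_rot: [3.142, -0.0, 0.178]
wrist_force: [-0.0, -0.1, -3.4]
width: 0.0153
finger_force: 30.0
```

Run:
```python
from h import *
go(bed(-.055,-.032,.0595),YF)
```

```text
shift [-0.013 -0.022  0.03 ] turn [ 0.    -0.    -0.001]
```

>>> servo_tool([
  [0, -0.02, 0.02, 0, 0, 0, 5],
  [0, -0.02, 0.035, 0, 0, 0, 5],
  [0, -0.02, 0.035, 0, 0, 0, 5],
  [0.02, -0.02, 0.035, 0, 0, 0, 5],
  [0.04, -0.02, 0.035, 0, 0, 0, 5],
  [0.05, -0.02, 0.035, 0, 0, 0, 5],
  [0.05, -0.02, 0.035, 0, 0, 0, 5],
])

```text
time: 32.33
tool_pos: [0.5289, -0.2671, 0.0598]
ee_rot: [-3.141, 0.008, 0.177]
wrist_force: [-10.5, 0.2, 7.4]
width: 0.0154
finger_force: 30.0
```

At the stop, at the same bed x as the first rod. Releasing and checking.

>>> servo_tool([
  [-0.03, 0, -0.005, 0, 0, 0, 5],
  [-0.03, 0, -0.005, 0, 0, 0, 5],
  [-0.03, 0, -0.005, 0, 0, 0, 28],
  [-0.03, 0, -0.005, 0, 0, 0, 28],
  [-0.03, 0, -0.005, 0, 0, 0, 28],
  [-0.03, 0, -0.2, 0, 0, 0, 28],
  [-0.03, 0, -0.5, 0, 0, 0, 28],
  [-0.03, 0, -0.8, 0, 0, 0, 50],
  [-0.03, 0, -1, 0, 0, 0, 50],
  [-0.03, 0, -1, 0, 0, 0, 50],
])

```text
time: 33.17
tool_pos: [0.5323, -0.2684, 0.1654]
ee_rot: [3.134, -0.009, 0.178]
wrist_force: [0.4, -0.7, 0.4]
width: 0.0445
finger_force: 0.0
```

>>> servo_tool([
  [-0.4, -0.3, -0.2, 0, 0, 0, 50],
  [-0.8, -0.6, -0.2, 0, 0, 0, 50],
  [-1, -1, -0.2, 0, 0, 0, 50],
  [-1, -1, -0.2, 0, 0, 0, 50],
])

```text
time: 33.5
tool_pos: [0.4105, -0.1839, 0.1776]
ee_rot: [-3.139, 0.002, 0.178]
wrist_force: [1.1, 0.5, 0.2]
width: 0.0499
finger_force: 0.0
```

>>> servo_tool([
  [-0.2, -0.3, -0.2, 0, 0, 0, 50],
  [-0.3, -0.6, -0.2, 0, 0, 0, 50],
  [-0.3, -1, -0.2, 0, 0, 0, 50],
  [-0.3, -1, -0.2, 0, 0, 0, 50],
  [-0.3, -1, -0.2, 0, 0, 0, 50],
])

```text
time: 33.92
tool_pos: [0.3657, -0.0917, 0.1984]
ee_rot: [3.141, -0.001, 0.181]
wrist_force: [-0.1, 0.5, 0.0]
width: 0.0506
finger_force: 0.0
```

Run:
```python
from h import *
o=robot.get_obs();print(o['tool_pos'],o['ee_rot'])
T=robot.snapshot('top')[:,:,::-1];S=robot.snapshot('side')[:,:,::-1]
cv2.imwrite('pics/raw3.png',T)
c=np.zeros((560,800,3),np.uint8);c[:,:480]=cv2.resize(T[135:275,270:390],(480,560),interpolation=cv2.INTER_CUBIC);c[:300,480:]=cv2.resize(S[125:200,225:305],(320,300),interpolation=cv2.INTER_CUBIC);cv2.imwrite('pics/t6.png',c)
```

```text
[ 0.36566143 -0.09165369  0.19835052] [ 3.14125130e+00 -6.28725044e-04  1.81493600e-01]
```

View pics/t6.png

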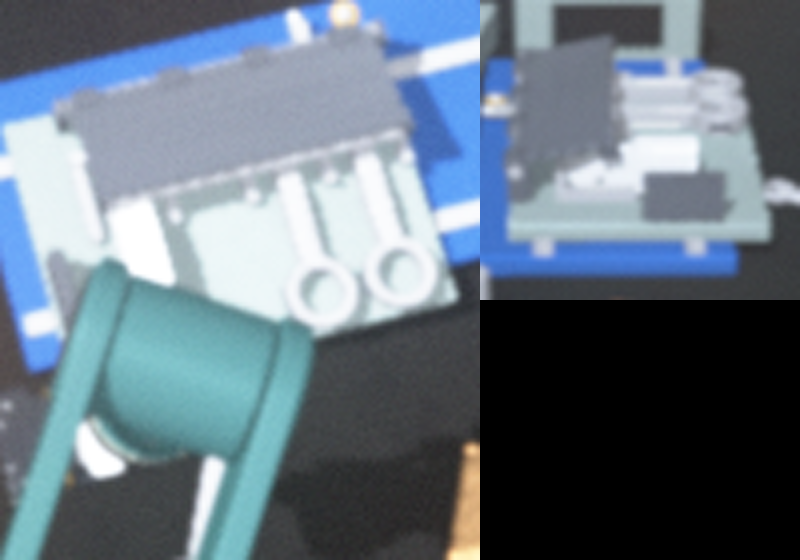

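Both rods lie in lanes 2 and 3 (big ends at (322,290) and (400,268)) under the open bar, with the wedge in lane 0 at (140,240). Checking numerically how far each is in.

Run:
```python
from h import *
c,s=np.cos(YF),np.sin(YF);M=np.array([[c,s],[-s,c]])
im=cv2.imread('pics/raw3.png').astype(float).min(2)
# hole (dark disc, bed inside shaded): radial fit of outer ring edge: correlate ring template in bed-frame warped image
xs=np.arange(-.15,.0,.0005);ys=np.arange(-.15,.15,.0005)
X,Y=np.meshgrid(xs,ys,indexing='ij')
W=np.stack([BM[0]+c*X-s*Y,BM[1]+s*X+c*Y,np.full_like(X,.055)],-1)
p=px('top',W).reshape(*X.shape,2).astype(np.float32)
w=cv2.remap(im.astype(np.float32),p[...,0],p[...,1],cv2.INTER_CUBIC)
n=121;g=(np.arange(n)-60)*.0005;r=np.hypot(*np.meshgrid(g,g,indexing='ij'))
t=((r<.027)&(r>.017)).astype(np.float32);t=cv2.GaussianBlur(t,(0,0),3)
m=cv2.matchTemplate(w,t,cv2.TM_CCOEFF_NORMED)
for y0,y1 in((-.064,0),(-.128,-.064)):
    j=(ys[:m.shape[1]]+.03>y0)&(ys[:m.shape[1]]+.03<y1);q=np.where(j[None],m,-1);a,b=np.unravel_index(q.argmax(),q.shape)
    print('big centre',xs[a]+.03,ys[b]+.03,q.max())
# wedge block back/front edges along lane 0
j=[abs(ys-y).argmin() for y in(.088,.092,.096,.1,.104)]
pr=w[:,j].mean(1);print([(round(float(x),3),int(v)) for x,v in zip(xs[::6],pr[::6])])
```

```text
big centre -0.10099999999999998 -0.029999999999999916 0.5405555
big centre -0.09999999999999998 -0.09399999999999997 0.59672254
[(-0.15, 116), (-0.147, 120), (-0.144, 120), (-0.141, 123), (-0.138, 124), (-0.135, 125), (-0.132, 127), (-0.129, 128), (-0.126, 127), (-0.123, 125), (-0.12, 124), (-0.117, 122), (-0.114, 121), (-0.111, 118), (-0.108, 117), (-0.105, 116), (-0.102, 115), (-0.099, 113), (-0.096, 112), (-0.093, 111), (-0.09, 110), (-0.087, 109), (-0.084, 106), (-0.081, 105), (-0.078, 103), (-0.075, 100), (-0.072, 100), (-0.069, 108), (-0.066, 135), (-0.063, 170), (-0.06, 210), (-0.057, 238), (-0.054, 254), (-0.051, 255), (-0.048, 255), (-0.045, 255), (-0.042, 255), (-0.039, 255), (-0.036, 255), (-0.033, 255), (-0.03, 255), (-0.027, 255), (-0.024, 255), (-0.021, 255), (-0.018, 255), (-0.015, 255), (-0.012, 255), (-0.009, 255), (-0.006, 254), (-0.003, 250)]
```

Both are in to within 1 mm of each other. Now drawing the wedge: back over its handle.

Run:
```python
from h import *
go([.5141,-.139,.155],YF); go([.5141,-.139,.0595],YF)
```

```text
shift [1.377 0.712 0.432] turn [ 0.     0.    -0.001]
shift [1.377 0.712 1.387] turn [ 0.     0.    -0.001]
```

>>> servo_tool([
  [0.35, 0.2, 0, 0, 0, 0, 50],
  [0.7, 0.4, 0, 0, 0, 0, 50],
  [0.9, 0.7, 0, 0, 0, 0, 50],
  [0.9, 0.71, 0, 0, 0, 0, 50],
])

```text
time: 34.35
tool_pos: [0.4703, -0.1516, 0.1959]
ee_rot: [3.142, 0.003, 0.174]
wrist_force: [0.1, -0.6, 0.4]
width: 0.05
finger_force: 0.0
```

>>> servo_tool([
  [0.3, 0, 0, 0, 0, 0, 50],
  [0.47, 0, 0.2, 0, 0, 0, 50],
  [0.47, 0, 0.5, 0, 0, 0, 50],
  [0.47, 0, 0.8, 0, 0, 0, 50],
  [0.47, 0, 0.9, 0, 0, 0, 50],
  [0.47, 0, 0.9, 0, 0, 0, 50],
  [0.47, 0, 0.9, 0, 0, 0, 50],
])

```text
time: 34.93
tool_pos: [0.513, -0.1394, 0.1088]
ee_rot: [-3.141, 0.001, 0.176]
wrist_force: [-0.2, 0.0, -0.6]
width: 0.0501
finger_force: 0.0
```

Run:
```python
from h import *
print(robot.get_obs()['tool_pos'])
go([.5141,-.139,.0595],YF)
```

```text
[ 0.51303641 -0.13939214  0.10880916]
shift [ 0.012 -0.002  0.493] turn [-0.     0.001 -0.002]
```

>>> servo_tool([
  [0, 0, 0.2, 0, 0, 0, 50],
  [0, 0, 0.38, 0, 0, 0, 50],
  [0, 0, 0.48, 0, 0, 0, 50],
  [0, 0, 0.48, 0, 0, 0, 50],
  [0, 0, 0.48, 0, 0, 0, 15],
  [0, 0, 0.48, 0, 0, 0, 15],
  [0, 0, 0.48, 0, 0, 0, 15],
  [0, 0, 0.48, 0, 0, 0, 15],
  [0, 0, 0.48, 0, 0, 0, 15],
  [0, 0, 0.48, 0, 0, 0, 15],
])

```text
time: 35.77
tool_pos: [0.5142, -0.139, 0.0625]
ee_rot: [3.14, -0.002, 0.178]
wrist_force: [-0.4, -0.2, 5.5]
width: 0.0276
finger_force: 30.0
```

>>> servo_tool([
  [-0.08, 0, 0, 0, 0, 0, 15],
  [-0.16, 0, 0, 0, 0, 0, 15],
  [-0.24, 0, 0, 0, 0, 0, 15],
  [-0.32, 0, 0, 0, 0, 0, 15],
  [-0.4, 0, 0, 0, 0, 0, 15],
  [-0.48, 0, 0, 0, 0, 0, 15],
  [-0.56, 0, 0, 0, 0, 0, 15],
  [-0.64, 0, 0, 0, 0, 0, 15],
  [-0.72, 0, 0, 0, 0, 0, 15],
  [-0.8, 0, 0, 0, 0, 0, 15],
  [-0.86, 0, 0, 0, 0, 0, 15],
  [-0.86, 0, 0, 0, 0, 0, 15],
])

```text
time: 36.77
tool_pos: [0.4289, -0.1544, 0.0624]
ee_rot: [3.14, -0.003, 0.177]
wrist_force: [2.3, -0.5, 7.1]
width: 0.0276
finger_force: 30.0
```

Run:
```python
from h import *
o=robot.get_obs();print(o['tool_pos'],o['wrist_force'],o['wrist_torque'],o['width'])
im=robot.snapshot('side').astype(int)
c,s=np.cos(YF),np.sin(YF)
# bar far edge row: column profile around the far top corner
print([int(im[r,256].min()) for r in range(126,150)])
print([int(im[r,261].min()) for r in range(140,180)])
T=robot.snapshot('top');cv2.imwrite('pics/raw4.png',T[:,:,::-1])
for y in(.088,.096,.104): print(y,[int(T[tuple(px('top',[bed(x,y,.05)])[0].round().astype(int)[::-1])].min()) for x in np.arange(-.07,.01,.006)])
```

```text
[ 0.42885165 -0.15444816  0.06242843] [ 2.2614315  -0.54761564  7.14043737] [ 0.15309852 -0.36249395 -0.02312043] 0.027605068502333244
[92, 67, 63, 65, 64, 60, 62, 62, 64, 67, 88, 110, 116, 117, 118, 120, 119, 116, 115, 116, 115, 114, 115, 112]
[107, 83, 119, 170, 200, 213, 208, 199, 196, 194, 196, 202, 205, 201, 194, 187, 187, 185, 180, 172, 155, 138, 136, 155, 172, 174, 155, 140, 127, 124, 130, 163, 191, 200, 193, 181, 170, 166, 167, 170]
0.088 [113, 113, 113, 118, 128, 139, 168, 230, 230, 182, 163, 162, 172, 160]
0.096 [116, 117, 113, 125, 197, 223, 235, 235, 233, 194, 159, 162, 158, 157]
0.104 [109, 120, 219, 245, 250, 236, 236, 235, 234, 229, 191, 201, 168, 158]
```

>>> servo_tool([
  [-0.03, 0, -0.2, 0, 0, 0, 15],
  [-0.03, 0, -0.4, 0, 0, 0, 15],
  [-0.03, 0, -0.6, 0, 0, 0, 15],
  [-0.03, 0, -0.7, 0, 0, 0, 15],
  [-0.03, 0, -0.7, 0, 0, 0, 15],
])

```text
time: 37.28
tool_pos: [0.4254, -0.1548, 0.132]
ee_rot: [3.14, -0.001, 0.177]
wrist_force: [-0.1, 0.2, -2.8]
width: 0.0279
finger_force: 30.0
```

>>> servo_tool([
  [0, -0.35, 0, 0, 0, 0, 15],
  [0, -0.7, 0, 0, 0, 0, 15],
  [0, -1, 0, 0, 0, 0, 15],
  [0, -1, 0, 0, 0, 0, 15],
])

```text
time: 37.62
tool_pos: [0.4048, -0.0515, 0.1282]
ee_rot: [-3.136, 0.005, 0.182]
wrist_force: [-0.8, -0.2, -3.0]
width: 0.028
finger_force: 30.0
```

Run:
```python
from h import *
o=robot.get_obs();print(o['tool_pos'],o['wrist_force'],o['wrist_torque'],o['width'])
go([.431,.0705,.06],-.03)
im=robot.snapshot('side');cv2.imwrite('pics/raw5.png',im[:,:,::-1])
print([(np.round(d['extent']).tolist(),round(d['conf'],2)) for d in robot.find_in('wedge_grip','side')])
p=o['tool_pos'];d=np.array([np.cos(YF),np.sin(YF),0])
print('pred back/blockfront/nose', px('side',[p-d*.025,p+d*.03,p+d*.088+[0,0,-.015]]))
```

```text
[ 0.4048332  -0.05152587  0.12824351] [-0.78491281 -0.18708672 -2.99362692] [-0.0336441   0.18604412 -0.00309306] 0.027994824160844728
shift [ 0.482 -1.149  0.686] turn [-0.003  0.004  0.135]
[([330.0, 321.0, 56.0, 29.0], 0.88), ([291.0, 163.0, 32.0, 15.0], 0.7), ([246.0, 151.0, 22.0, 35.0], 0.56)]
pred back/blockfront/nose [[308.05610089 159.41004239]
 [291.08003707 159.38800525]
 [273.06558409 163.54019292]]
```

>>> servo_tool([
  [0.16, -0.35, 0, 0, 0, 0, 15],
  [0.32, -0.7, 0, 0, 0, 0, 15],
  [0.48, -1, 0, 0, 0, 0.07, 15],
  [0.48, -1, 0, 0, 0, 0.135, 15],
  [0.48, -1, 0, 0, 0, 0.135, 15],
  [0.48, -1, 0.1, 0, 0, 0.135, 15],
  [0.48, -1, 0.2, 0, 0, 0.135, 15],
  [0.48, -1, 0.2, 0, 0, 0.135, 15],
])

```text
time: 38.38
tool_pos: [0.4353, 0.0497, 0.1074]
ee_rot: [3.141, 0.006, -0.035]
wrist_force: [-1.3, 0.2, -3.2]
width: 0.0279
finger_force: 30.0
```

Run:
```python
from h import *
print(robot.get_obs()['tool_pos'])
go([.431,.0705,.0325],-.03)
```

```text
[0.43527505 0.04967445 0.10740778]
shift [-0.045 -0.207  0.749] turn [ 0.     0.004 -0.003]
```

>>> servo_tool([
  [-0.045, -0.1, 0.1, 0, 0, 0, 15],
  [-0.045, -0.207, 0.25, 0, 0, 0, 15],
  [-0.045, -0.207, 0.4, 0, 0, 0, 15],
  [-0.045, -0.207, 0.55, 0, 0, 0, 15],
  [-0.045, -0.207, 0.65, 0, 0, 0, 15],
  [-0.045, -0.207, 0.71, 0, 0, 0, 15],
  [-0.045, -0.207, 0.74, 0, 0, 0, 15],
  [-0.045, -0.207, 0.75, 0, 0, 0, 15],
  [-0.045, -0.207, 0.75, 0, 0, 0, 15],
])

```text
time: 39.13
tool_pos: [0.4341, 0.0718, 0.0363]
ee_rot: [-3.141, -0.001, -0.034]
wrist_force: [0.1, 0.2, -3.0]
width: 0.0277
finger_force: 30.0
```

>>> servo_tool([
  [0, 0, 0.02, 0, 0, 0, 15],
  [0, 0, 0.04, 0, 0, 0, 15],
  [0, 0, 0.055, 0, 0, 0, 15],
  [0, 0, 0.055, 0, 0, 0, 15],
  [0, 0, 0.055, 0, 0, 0, 15],
])

```text
time: 39.55
tool_pos: [0.4343, 0.0718, 0.0315]
ee_rot: [-3.141, -0.001, -0.034]
wrist_force: [-2.0, -0.9, 3.8]
width: 0.0278
finger_force: 30.0
```

Contact with the mat as expected (z 0.0315). Releasing and rising.

>>> servo_tool([
  [0, 0, 0, 0, 0, 0, 15],
  [0, 0, 0, 0, 0, 0, 50],
  [0, 0, 0, 0, 0, 0, 50],
  [0, 0, 0, 0, 0, 0, 50],
  [0, 0, -0.1, 0, 0, 0, 50],
  [0, 0, -0.3, 0, 0, 0, 50],
  [0, 0, -0.6, 0, 0, 0, 50],
  [0, 0, -0.9, 0, 0, 0, 50],
  [0, 0, -1, 0, 0, 0, 50],
  [0, 0, -1, 0, 0, 0, 50],
])

```text
time: 40.38
tool_pos: [0.4362, 0.0719, 0.1343]
ee_rot: [-3.141, -0.008, -0.034]
wrist_force: [0.0, -0.6, -0.1]
width: 0.0496
finger_force: 0.0
```

>>> servo_tool([
  [-0.35, 0, -0.2, 0, 0, 0, 0],
  [-0.7, 0, -0.2, 0, 0, 0, 0],
  [-1, 0, -0.2, 0, 0, 0, 0],
  [-1, 0, -0.2, 0, 0, 0, 0],
  [-1, 0, -0.2, 0, 0, 0, 0],
])

```text
time: 40.8
tool_pos: [0.3325, 0.0753, 0.1489]
ee_rot: [3.142, 0.001, -0.034]
wrist_force: [0.1, 0.0, 0.7]
width: 0.0205
finger_force: 0.0
```

Run:
```python
from h import *
print(robot.get_obs()['tool_pos'])
T=robot.snapshot('top')[:,:,::-1];S=robot.snapshot('side')[:,:,::-1]
cv2.imwrite('pics/raw6.png',T)
c=np.zeros((560,800,3),np.uint8);c[:,:500]=cv2.resize(T[140:252,225:325],(500,560),interpolation=cv2.INTER_CUBIC);c[:300,500:]=cv2.resize(S[125:225,225:325],(300,300),interpolation=cv2.INTER_CUBIC);c[300:,500:]=cv2.resize(T[140:227,310:410],(300,260));cv2.imwrite('pics/t7.png',c)
```

```text
[0.33250511 0.0752562  0.14893967]
```

View pics/t7.png

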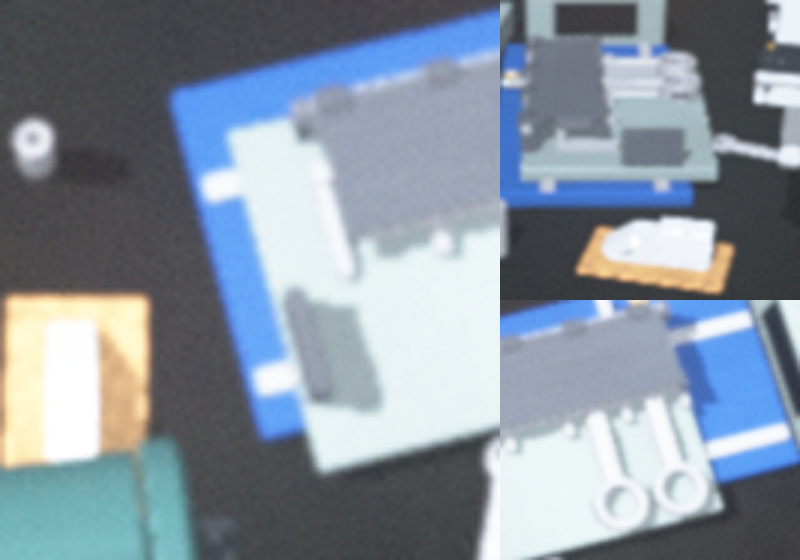

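The wedge lies flat on its mat (75,390), the bar is down on the two rods (right crops), and the push plate is at (305,345). Last: the carriage.

Run:
```python
from h import *
c,s=np.cos(YF),np.sin(YF);M=np.array([[c,s],[-s,c]])
for p in((284,292),(316,400),(304,290),(330,396)):
    print(M@(ray('top',(225+p[0]/5,140+p[1]/5),.08)[:2]-BM))
go(bed(-.072,.205,.12),YF);go(bed(-.072,.205,.062),YF)
```

```text
[-0.02845402  0.16988917]
[-0.09767467  0.16810631]
[-0.03020291  0.1576852 ]
[-0.09735708  0.15923657]
shift [1.368 1.077 0.295] turn [-0.     0.001 -0.136]
shift [1.368 1.077 0.875] turn [-0.     0.001 -0.136]
```

>>> servo_tool([
  [0.35, 0.25, 0, 0, 0, 0, 0],
  [0.7, 0.5, 0, 0, 0, 0, 0],
  [0.9, 0.8, 0, 0, 0, -0.07, 0],
  [0.95, 1, 0, 0, 0, -0.136, 0],
  [0.95, 1, 0, 0, 0, -0.136, 0],
  [0.95, 1, 0, 0, 0, -0.136, 0],
])

```text
time: 41.4
tool_pos: [0.4259, -0.0287, 0.1493]
ee_rot: [-3.14, 0.002, 0.175]
wrist_force: [0.4, -1.1, -0.2]
width: 0.0004
finger_force: 0.0
```

Run:
```python
from h import *
print(robot.get_obs()['tool_pos'])
go(bed(-.063,.205,.062),YF)
```

```text
[ 0.42586049 -0.02870884  0.14931666]
shift [0.482 0.156 0.872] turn [-0.001  0.001 -0.003]
```

>>> servo_tool([
  [0.3, 0.1, 0, 0, 0, 0, 0],
  [0.48, 0.155, 0.1, 0, 0, 0, 0],
  [0.48, 0.155, 0.4, 0, 0, 0, 0],
  [0.48, 0.155, 0.7, 0, 0, 0, 0],
  [0.48, 0.155, 0.86, 0, 0, 0, 0],
  [0.48, 0.155, 0.86, 0, 0, 0, 0],
  [0.48, 0.155, 0.86, 0, 0, 0, 0],
])

```text
time: 41.98
tool_pos: [0.4744, -0.0334, 0.0636]
ee_rot: [-3.14, 0.002, 0.18]
wrist_force: [0.2, -0.8, 0.4]
width: 0.0
finger_force: 0.0
```

>>> servo_tool([
  [0, 0.06, 0, 0, 0, 0, 0],
  [0, 0.12, 0, 0, 0, 0, 0],
  [0, 0.18, 0, 0, 0, 0, 0],
  [0, 0.24, 0, 0, 0, 0, 0],
  [0, 0.3, 0, 0, 0, 0, 0],
  [0, 0.36, 0, 0, 0, 0, 0],
  [0, 0.42, 0, 0, 0, 0, 0],
  [0, 0.48, 0, 0, 0, 0, 0],
  [0, 0.48, 0, 0, 0, 0, 0],
])

```text
time: 42.73
tool_pos: [0.4841, -0.0838, 0.0644]
ee_rot: [3.139, 0.0, 0.178]
wrist_force: [-0.7, 0.1, -0.5]
width: 0.0001
finger_force: 0.0
```

>>> servo_tool([
  [0, 0.05, 0, 0, 0, 0, 0],
  [0, 0.1, 0, 0, 0, 0, 0],
  [0, 0.15, 0, 0, 0, 0, 0],
  [0, 0.2, 0, 0, 0, 0, 0],
  [0, 0.2, 0, 0, 0, 0, 0],
])

```text
time: 43.15
tool_pos: [0.4852, -0.0926, 0.0643]
ee_rot: [-3.12, 0.002, 0.18]
wrist_force: [-6.8, 26.6, 11.9]
width: 0.0003
finger_force: 13.8
```

Run:
```python
from h import *
o=robot.get_obs();print(o['tool_pos'],o['wrist_force'])
c,s=np.cos(YF),np.sin(YF);M=np.array([[c,s],[-s,c]])
print(M@(o['tool_pos'][:2]-BM))
T=robot.snapshot('top').astype(int)
# carriage bed right edge in fixture frame: profile along y on line x=-.09 z=.035 beyond right
print([int(T[tuple(px('top',[bed(.02,y,.035)])[0].round().astype(int)[::-1])][0]) for y in np.arange(-.13,-.22,-.004)])
```

```text
[ 0.4852163  -0.09260536  0.06425295] [-6.8127037  26.5757894  11.94536378]
[-0.06395962  0.1472239 ]
[156, 158, 153, 156, 152, 157, 159, 156, 156, 159, 156, 125, 98, 76, 68, 70, 72, 78, 90, 95, 95, 96, 95]
```

```bash
cat >> h.py <<'E'
def warp(im):
    c,s=np.cos(YF),np.sin(YF)
    xs=np.arange(-.15,.11,.0005);ys=np.arange(-.24,.22,.0005)
    X,Y=np.meshgrid(xs,ys,indexing='ij')
    W=np.stack([BM[0]+c*X-s*Y,BM[1]+s*X+c*Y,np.full_like(X,.055)],-1)
    p=px('top',W).reshape(*X.shape,2).astype(np.float32)
    return xs,ys,cv2.remap(im.astype(np.float32),p[...,0],p[...,1],cv2.INTER_CUBIC)
def carriage_shift(im):
    "shift along bed y of the bar/rods picture relative to raw6 (negative = right)"
    xs,ys,a=warp(cv2.imread('pics/raw6.png').mean(2));_,_,b=warp(im.mean(2))
    for n,x0,x1,y0,y1 in(('rods',-.13,-.03,-.12,-.01),('bar right',0,.08,-.15,-.06),('bar',.0,.1,-.15,.0)):
        i0,i1=[abs(xs-v).argmin() for v in(x0,x1)];j0,j1=[abs(ys-v).argmin() for v in(y0,y1)]
        m=cv2.matchTemplate(b[i0:i1],a[i0:i1,j0:j1],cv2.TM_CCOEFF_NORMED)
        k=m[0].argmax();print(n,'shift mm',round((k-j0)*.5,1),round(float(m.max()),3))
E
python3 - <<'E'
from h import *
T=robot.snapshot('top');cv2.imwrite('pics/raw7.png',T[:,:,::-1]);carriage_shift(T[:,:,::-1])
v=np.load('v.npy');print('s0 assumption',v[3])
E
```

```text
rods shift mm -34.0 0.602
bar right shift mm -34.5 0.984
bar shift mm -34.0 0.979
s0 assumption -0.01809225412679021
```

The carriage has moved 34 mm, so it is at the ball catch, not home yet (at least 40 mm needed). Holding and pressing on gently.

>>> servo_tool([
  [0, 0, 0, 0, 0, 0, 0],
  [0, 0, 0, 0, 0, 0, 0],
  [0, 0, 0, 0, 0, 0, 0],
  [0, 0.02, 0, 0, 0, 0, 0],
  [0, 0.02, 0, 0, 0, 0, 0],
])

```text
time: 43.67
tool_pos: [0.4852, -0.0927, 0.0642]
ee_rot: [-3.118, 0.003, 0.182]
wrist_force: [-6.5, 30.8, 13.1]
width: 0.0006
finger_force: 15.7
```

Run:
```python
from h import *
o=robot.get_obs();print(o['tool_pos'],o['ee_rot'],o['wrist_force'],o['wrist_torque'],o['finger_force'])
carriage_shift(robot.snapshot('top')[:,:,::-1])
print('spanner?')
```

```text
[ 0.48519976 -0.09269232  0.06424041] [-3.11767074e+00  2.55360893e-03  1.81795439e-01] [-6.49863832 30.79757098 13.08150107] [4.93425059 1.27116495 0.04090414] 15.711207389831543
rods shift mm -34.5 0.601
bar right shift mm -35.0 0.98
bar shift mm -34.5 0.976
spanner?
```

Run:
```python
from h import *
xs,ys,_=warp(np.zeros((384,512)))
ims={k:warp(cv2.imread(f'pics/{k}.png').mean(2))[2] for k in('raw','raw3','raw6','raw7')}
def sh(A,B,x0,x1,y0,y1):
    i0,i1=[abs(xs-v).argmin() for v in(x0,x1)];j0,j1=[abs(ys-v).argmin() for v in(y0,y1)]
    m=cv2.matchTemplate(ims[B][i0:i1],ims[A][i0:i1,j0:j1],cv2.TM_CCOEFF_NORMED);return (m[0].argmax()-j0)*.5,round(float(m.max()),3)
for A,B in(('raw','raw3'),('raw','raw6'),('raw3','raw6'),('raw','raw7'),('raw6','raw7')):
    print(A,B,'bed left far corner',sh(A,B,.02,.1,.09,.18),'bar hinge right',sh(A,B,.03,.1,-.15,-.06))
```

```text
raw raw3 bed left far corner (np.float64(-0.5), 0.996) bar hinge right (np.float64(-1.0), 0.967)
raw raw6 bed left far corner (np.float64(0.0), 0.999) bar hinge right (np.float64(-0.5), 0.982)
raw3 raw6 bed left far corner (np.float64(0.0), 0.997) bar hinge right (np.float64(0.5), 0.979)
raw raw7 bed left far corner (np.float64(19.5), 0.441) bar hinge right (np.float64(-34.5), 0.978)
raw6 raw7 bed left far corner (np.float64(19.5), 0.44) bar hinge right (np.float64(-34.0), 0.984)
```

Run:
```python
from h import *
for k in('raw','raw7'):
    im=cv2.imread(f'pics/{k}.png').astype(float)
    print(k)
    for x in(.095,.102,.108,.115,.122):
        r=[]
        for y in np.arange(-.05,-.18,-.005):
            u=px('top',[bed(x,y,.03)])[0].astype(np.float32)
            b=cv2.getRectSubPix(im.astype(np.float32),(1,1),(float(u[0]),float(u[1])))[0,0];r.append('%3d/%3d'%(b[0],b[2]))
        print(x,' '.join(r))
```

```text
raw
0.095 162/139 173/149 185/160 187/161 190/165 187/163 185/161 189/165 193/167 192/166 184/158 169/146 166/141 167/142 165/140 170/143 188/160 201/175 204/180 200/158 227/122 242/100 244/ 94 244/ 93 243/ 91 243/ 92
0.102 186/146 212/151 229/162 235/178 234/187 234/209 241/232 235/218 225/188 229/186 211/166 179/147 174/150 175/155 174/153 179/159 222/180 243/210 234/195 213/158 231/122 244/ 98 245/ 95 244/ 91 243/ 93 243/ 92
0.108 222/115 239/110 242/108 243/117 243/138 245/214 249/243 246/237 223/167 217/114 228/115 213/129 192/177 182/206 190/209 184/219 216/192 242/146 243/124 237/117 240/105 245/ 96 245/ 95 244/ 93 244/ 93 243/ 92
0.115 243/ 94 244/ 94 243/ 94 244/ 97 244/129 246/210 250/245 248/237 236/165 234/ 96 241/ 94 240/125 220/216 229/249 244/247 225/239 206/219 239/146 244/ 99 245/ 96 245/ 96 245/ 95 245/ 96 245/ 95 245/ 96 245/ 95
0.122 242/ 92 242/ 91 242/ 92 243/ 96 242/116 249/210 253/248 245/213 243/130 244/ 98 244/ 96 242/113 232/190 222/242 232/249 220/243 221/214 240/132 244/ 98 244/ 95 245/ 95 244/ 95 244/ 96 244/ 94 244/ 94 244/ 97
raw7
0.095 197/169 194/167
[... 348 characters left out ...]
52 180/149 182/152 186/149 210/160 234/186 233/181 231/185
0.108 245/113 245/110 243/114 233/121 222/123 220/127 221/125 227/122 239/119 246/121 246/121 246/158 248/228 250/246 243/240 203/210 215/177 231/141 224/125 217/126 217/127 223/126 236/124 244/121 245/118 241/122
0.115 246/ 97 246/ 95 246/ 96 246/ 98 246/ 98 246/100 246/ 99 246/100 246/ 99 247/ 99 248/103 247/143 249/223 252/248 248/245 218/231 206/219 240/148 245/102 247/101 246/101 247/101 247/100 248/102 247/ 97 247/100
0.122 246/ 95 245/ 95 245/ 95 246/ 96 245/ 95 246/ 96 246/ 96 246/ 99 246/ 98 248/100 247/ 99 247/139 252/233 252/249 240/241 222/242 226/217 243/137 247/102 246/ 97 247/101 247/100 246/101 247/101 247/100 247/101
```

The ridge (bed y about -0.115) is still about 5 mm short of the ball (-0.12), so it sits on the catch's up-slope. The tool is also bearing down on the plate with 13 N; I relieve that first.

>>> servo_tool([
  [0, 0, -0.01, 0, 0, 0, 0],
  [0, 0, -0.02, 0, 0, 0, 0],
  [0, 0, -0.03, 0, 0, 0, 0],
  [0, 0, -0.03, 0, 0, 0, 0],
  [0, 0, -0.03, 0, 0, 0, 0],
])

```text
time: 44.13
tool_pos: [0.4851, -0.0927, 0.0644]
ee_rot: [-3.118, 0.003, 0.182]
wrist_force: [-0.8, 28.5, 0.0]
width: 0.0002
finger_force: 13.9
```

Run:
```python
from h import *
o=robot.get_obs();print(o['tool_pos'],o['ee_rot'],o['wrist_force'],o['wrist_torque'],o['finger_force'])
carriage_shift(robot.snapshot('top')[:,:,::-1])
# plate outer face seen by side camera: expected pixels of plate corners for shift
for s in(.034,.0):
    print(s,px('side',[bed(a,.168-s,z) for a in(-.098,-.028) for z in(.035,.08)]).round(1).tolist())
```

```text
[ 0.48513588 -0.09271415  0.06438591] [-3.11774754e+00  3.07176322e-03  1.82013091e-01] [-0.78796589 28.45330945  0.03251646] [4.79119936 0.27874283 0.08685104] 13.869675099849701
rods shift mm -34.5 0.601
bar right shift mm -35.0 0.982
bar shift mm -34.5 0.977
0.034 [[286.1, 175.2], [286.6, 163.7], [266.1, 175.2], [266.3, 163.6]]
0.0 [[286.7, 179.8], [287.3, 168.1], [266.3, 179.8], [266.6, 168.0]]
```

Still rigid at 28 N of pure y. Backing off to see whether the carriage springs back (on the slope) or stays (home).

>>> servo_tool([
  [0, -0.1, 0, 0, 0, 0, 0],
  [0, -0.2, 0, 0, 0, 0, 0],
  [0, -0.35, 0, 0, 0, 0, 0],
  [0, -0.45, 0, 0, 0, 0, 0],
  [0, -0.45, 0, 0, 0, 0, 0],
])

```text
time: 44.6
tool_pos: [0.4795, -0.0586, 0.0674]
ee_rot: [3.141, 0.0, 0.181]
wrist_force: [0.5, -0.2, -0.3]
width: 0.0005
finger_force: 0.0
```

Run:
```python
from h import *
o=robot.get_obs();print(o['tool_pos'],o['wrist_force'])
im=robot.snapshot('top')[:,:,::-1];cv2.imwrite('pics/raw8.png',im)
carriage_shift(im)
for k in('raw6','raw7','raw8'):
    im=cv2.imread(f'pics/{k}.png').astype(np.float32)
    for x in(.108,.118):
        r=[]
        for y in np.arange(-.06,-.15,-.003):
            u=px('top',[bed(x,y,.03)])[0];b=cv2.getRectSubPix(im,(1,1),(float(u[0]),float(u[1])))[0,0];r.append('%d'%b[2])
        print(k,x,' '.join(r))
d={n:[(np.round(q['extent'],1).tolist(),round(q['conf'],2)) for q in robot.find_in(n,'top')] for n in('carriage','push_plate','bar')};print(d)
```

```text
[ 0.4794548  -0.05856515  0.0674169 ] [ 0.5477651  -0.20525579 -0.32241124]
rods shift mm -33.0 0.745
bar right shift mm -33.5 0.986
bar shift mm -33.0 0.981
raw6 0.108 108 112 118 130 167 217 239 245 241 217 169 121 108 114 118 132 156 187 207 209 210 216 225 199 165 138 122 118 118 116
raw6 0.118 97 97 101 116 155 214 242 247 240 211 158 116 99 98 102 125 182 229 248 251 251 248 242 235 200 147 111 100 100 100
raw7 0.108 114 117 122 123 125 127 126 124 122 119 119 120 120 119 125 158 204 234 245 245 240 228 201 183 162 141 127 125 126 128
raw7 0.118 96 96 97 99 99 99 98 99 98 97 98 99 100 101 108 141 198 235 248 248 246 243 239 235 205 149 113 102 100 99
raw8 0.108 112 116 119 119 125 128 127 123 119 116 116 120 118 120 133 171 215 239 245 245 238 222 197 184 161 139 126 125 127 128
raw8 0.118 97 97 97 97 96 96 101 99 96 97 100 101 100 103 116 160 215 242 249 248 246 244 240 235 204 151 116 102 100 100
{'carriage': [([231.2, 170.3, 15.5, 8.4], 0.61), ([194.1, 141.7, 21.3, 20.5], 0.48)], 'push_plate': [([337.6, 182.2, 109.6, 90.9], 0.89)], 'bar': [([338.0, 161.6, 85.8, 43.2], 0.57), ([178.9, 283.4, 23.9, 23.1], 0.57)]}
```

It sprang back only 1.3 mm, and the ridge is still short of the ball, so it is on the catch's up-slope. Pushing again with a brisker, steady stroke.

>>> servo_tool([
  [0, 0.12, 0.02, 0, 0, 0, 0],
  [0, 0.24, 0.02, 0, 0, 0, 0],
  [0, 0.36, 0.02, 0, 0, 0, 0],
  [0, 0.48, 0.02, 0, 0, 0, 0],
  [0, 0.48, 0.02, 0, 0, 0, 0],
])

```text
time: 45.22
tool_pos: [0.4885, -0.1066, 0.0656]
ee_rot: [-3.138, -0.0, 0.178]
wrist_force: [0.6, -1.9, 0.2]
width: 0.0006
finger_force: 0.0
```

Run:
```python
from h import *
o=robot.get_obs();print(o['tool_pos'],o['wrist_force'],o['ee_rot'])
carriage_shift(robot.snapshot('top')[:,:,::-1])
S=robot.snapshot('side')[:,:,::-1];cv2.imwrite('pics/side8.png',S)
```

```text
[ 0.48846091 -0.106606    0.06559341] [ 0.61329147 -1.89968373  0.18858415] [-3.13780840e+00 -1.38383635e-04  1.78216292e-01]
rods shift mm -50.5 0.601
bar right shift mm -51.0 0.989
bar shift mm -51.0 0.979
```

Clicked: it has moved 50.5 mm and the ridge is past the ball. A light press to confirm the end stop, then I withdraw.

>>> servo_tool([
  [0, 0.02, 0, 0, 0, 0, 0],
  [0, 0.04, 0, 0, 0, 0, 0],
  [0, 0.05, 0, 0, 0, 0, 0],
  [0, 0.05, 0, 0, 0, 0, 0],
])

```text
time: 45.65
tool_pos: [0.4888, -0.1101, 0.0654]
ee_rot: [-3.137, 0.0, 0.179]
wrist_force: [-1.7, 4.9, 2.8]
width: 0.0002
finger_force: 2.8
```

>>> servo_tool([
  [0, -0.15, 0, 0, 0, 0, 0],
  [0, -0.35, 0, 0, 0, 0, 0],
  [0, -0.5, -0.2, 0, 0, 0, 0],
  [0, -0.5, -0.6, 0, 0, 0, 0],
  [0, -0.5, -1, 0, 0, 0, 0],
  [-0.5, -0.5, -1, 0, 0, 0, 0],
  [-1, -0.5, -1, 0, 0, 0, 0],
  [-1, -0.5, -1, 0, 0, 0, 0],
])

```text
time: 46.32
tool_pos: [0.3793, -0.081, 0.1662]
ee_rot: [3.14, 0.0, 0.179]
wrist_force: [0.5, -0.2, 0.1]
width: 0.0004
finger_force: 0.0
```

>>> servo_tool([
  [-0.35, 0.3, -0.2, 0, 0, 0, 0],
  [-0.7, 0.6, -0.2, 0, 0, 0, 0],
  [-0.9, 0.9, -0.2, 0, 0, 0, 0],
  [-0.9, 0.9, -0.2, 0, 0, 0, 0],
])

```text
time: 46.65
tool_pos: [0.3066, -0.1898, 0.1863]
ee_rot: [3.136, 0.001, 0.171]
wrist_force: [-0.3, 0.1, 0.1]
width: 0.0001
finger_force: 0.0
```

Run:
```python
from h import *
o=robot.get_obs();print(o['time'],o['tool_pos'],o['wrist_force'])
im=robot.snapshot('top')[:,:,::-1];cv2.imwrite('pics/raw9.png',im);carriage_shift(im)
# ridge past ball, wedge + mat unchanged vs raw6, rods still at stop
m=im.astype(np.float32)
print([int(cv2.getRectSubPix(m,(1,1),tuple(map(float,px('top',[bed(.118,y,.03)])[0])))[0,0,2]) for y in np.arange(-.09,-.16,-.003)])
sub=im[192:252,222:260].astype(int);w=np.argwhere(sub.min(2)>242)[:,::-1]+[222,192]
X=np.array([ray('top',p,.04)[:2] for p in w]);print('wedge',len(w),X.mean(0),X.min(0),X.max(0))
S=robot.snapshot('side')
for n in('wedge_grip','mat','rod_a_grip'):print(n,[(np.round(d['extent']).tolist(),round(d['conf'],2)) for d in robot.find_in(n,'side')])
```

```text
46.65 [ 0.30656648 -0.18978     0.18632585] [-0.31825079  0.09758414  0.06518103]
rods shift mm -52.0 0.982
bar right shift mm -52.5 0.985
bar shift mm -52.0 0.976
[96, 97, 98, 99, 104, 125, 182, 229, 249, 251, 250, 247, 242, 244, 246, 243, 225, 182, 131, 103, 97, 98, 95, 97]
wedge 356 [0.45895124 0.07287412] [0.40417385 0.05604141] [0.51515563 0.08989538]
wedge_grip [([276.0, 205.0, 34.0, 16.0], 0.69), ([333.0, 321.0, 55.0, 28.0], 0.65)]
mat [([276.0, 211.0, 50.0, 24.0], 0.71), ([337.0, 155.0, 46.0, 13.0], 0.6)]
rod_a_grip [([276.0, 143.0, 29.0, 10.0], 0.71), ([320.0, 177.0, 49.0, 11.0], 0.28)]
```

```bash
python3 -c "
from bench import robot
print(robot.close_job())"
```

```text
the job is handed in; nothing more can be done
None
```

I handed the job in at about 47 s: both connecting rods on the bench are in lanes 2 and 3 against the back stop with the bar down on them. The wedge lies flat on its mat and the carriage clicked past the catch to its end stop, on the second push after stalling on the slope. I got no verdict back.

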